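# Clear the bench after unpacking headsets

## Robot

A 6-joint arm with a two-finger parallel gripper is mounted at the origin on the work surface. World frame = base frame: x ahead of the robot, y to its left, z up, the work surface at z = 0. Lengths are in m, angles in rad, forces in N, time in s.
With the tool pointing down it reaches from about 0.25 to 0.8 m from the base axis. Payload 8.5 kg.
Tool frame: the origin (TCP) lies between the finger pads; the fingertips stand 11 mm ahead of it and the grasp point (between the pads) lies 8 mm behind it (manip.tip_extent is the z of the fingertips in the tool frame, in m); z points along the fingers, y is the line along which they close (so a half turn about z gives the same grasp; the last joint's range is limited). The gripper opens to 85 mm and grips with 20 to 120 N. Pads are 22 mm wide; open, the fingers measure 114 mm over their backs; the gripper's body (76 mm by 85 mm) begins 54 mm behind the grasp point. The pads swing forward as they close: fully open they stand 13 mm farther back than shut.
Start: joints at [1.173, 0.238, -0.013, 1.319, 0, 1.571], TCP at [0.203, 0.484, 0.242] pointing down, gripper open.
Joint ranges: [-2.66, 2.66], [-1.03, 1.9], [-1.14, 1.46], [-1.82, 2.27], [-1.45, 1.34], [-3.14, 3.14]. Speed limits (rad/s): [2.22, 2.22, 2.79, 3.14, 3.14, 3.14].

## Interface

Orientations are given as [roll, pitch, yaw] about the fixed x, y, z axes, in that order (R = Rz(yaw) Ry(pitch) Rx(roll)).
In Python, from workcell import manip gives the robot as it stands.
- The arm moves only by the tool send_rows, never from a script. Its argument "increments" is a list of rows, each a list of 5 numbers: the finger opening in mm, from 0 to 85.4, then the shift along the tool's x, y, z in mm, then the turn about the tool's z in degrees. In form: [[hand, dx, dy, dz, twist], ...]. A call has exactly 8 rows; each row shifts and turns the commanded pose from where the row before left it, along the tool's axes as they then stand; what a row does not reach is not made up. A row lasts 1/10 s, in which the tool goes at most 50 mm and 8.59 degrees, less where a joint would pass 70% of its speed; a pose out of reach is approached as far as the arm can. A call with a gripper value outside its range is refused whole. The fingers move at their own pace and stop on an object; the grip force is fixed at half the most. Time passes only in rows, so rows that do not move let the fingers close, or fill a call up. It gives the time, the measured TCP pose, the force, the opening and the grip force at its end, in the units of the state.
- manip.get_state(): the state, without advancing time (a new reading comes with each control period).
- manip.get_image(name): name is "scene" or "top"; returns a dict with "pixels" (480x640x3 uint8, red, green, blue), "range_z" (480x640 float32, m along the optical axis (not along the pixel's ray), 0 where there is no reading), "fx", "fy", "cx", "cy" (pixels), "extrinsics" (4x4, takes a point from camera to world coordinates). Camera axes: x right, y down, z forward; pixel columns grow to the right and rows downward; lengths in m; the calibration is good to about 2 mm. A picture is of the moment at which its call begins.
- manip.job_done(): hands the job in; it is judged then, once.
The state is a dict: "time_s": time; "joint_positions": joint angles; "dq": joint speeds; "joint_torque": joint torques, N m; "tcp_pos": TCP position; "tcp_rot": TCP orientation; "contact_force": force on the tool from outside, world axes, zero at the start; "torque": the same for the moment, N m; "width": finger opening in m; "gripper_force": force on a finger pad.
Only numpy, scipy, OpenCV 4.12 (cv2) and the standard library are available. Lean on these libraries where they do the work, as an engineer would, in place of code of your own. Each camera call takes 0.05 s, during which the arm holds its last target. There are 200 camera calls.

## Task

Finish unpacking the headset delivery: pull the returns hopper's flap fully down, tip the spacer blocks out of the red tray into the hopper's mouth, and push the flap fully shut with every block inside. Set the empty tray back down upright on the bench, and hang every headset over the rail, the bar under the crown of its band with one ear cup on either side. Leave the other things on the bench where they are.

Things in the scene. Friction and masses are not known exactly. Their poses are not given: they have to be found in the camera images.
- hopper: blue returns hopper fixed on the bench: cabinet 180 deep, 250 wide, 215 mm high, clear roof. Origin on the bench under the middle of its front face; +x points into the cabinet (the front looks along its -x), y across, z up. The front above 55 mm is closed by the yellow flap; the bin behind is one space, floor at 6 mm, 172 mm deep, 234 mm wide
- flap (a joint): bottom-hinged yellow flap, 230 wide, 155 high, 10 mm thick: 0 rad shut (upright), 0.85 rad fully open stop, top leaning out along the hopper's -x. Hinge axis along the hopper's y at its x = 0, 55 mm above the bench. Friction holds it where it is left; about 3 N at the handle moves it. Open, it is a chute between steel cheeks 212 mm apart; what lies on it slides in, at the latest when it is shut
- flap_handle (a point): centre of the flap's handle: round dark bar 14 mm thick, 120 mm long along the hopper's y, on two end posts, 38 mm clear above the flap's top edge and 40 mm above the roof; 200 mm from the hinge axis, and 5 mm in front of it when shut. Can be pinched from above
- mouth (a point): fixed point in the middle of the hopper's mouth (with the flap open): 50 mm in front of the cabinet's front and 170 mm above the bench
- rail: hanging rail fixed on the bench: a horizontal round steel bar 16 mm thick along its own y, 420 mm between two end posts, axis 155 mm above the bench (top of the bar 163 mm). Origin on the bench below the bar's middle
- tray: red tipping tray, about 0.18 kg empty: floor 160 (x) x 120 (y) mm, 5 mm thick, walls 40 mm high on three sides, the end at its -x fully open for pouring. At its +x end, centred 73 mm from the origin, a black grip plate 14 mm thick (x), 50 mm wide (y), up to 110 mm high. Origin under the floor's centre, z up. Three to five spacer blocks lie in it
- block1: cream spacer block 60 (x) x 34 (y) x 28 (z) mm, 45 g, in the tray at the start (may be absent); origin in the centre of its underside
- block2: cream spacer block 60 (x) x 34 (y) x 28 (z) mm, 45 g, in the tray at the start (may be absent); origin in the centre of its underside
- block3: cream spacer block 60 (x) x 34 (y) x 28 (z) mm, 45 g, in the tray at the start (may be absent); origin in the centre of its underside
- block4: cream spacer block 60 (x) x 34 (y) x 28 (z) mm, 45 g, in the tray at the start (may be absent); origin in the centre of its underside
- block5: cream spacer block 60 (x) x 34 (y) x 28 (z) mm, 45 g, in the tray at the start (may be absent); origin in the centre of its underside
- headset1: headset, green ear cups (may be absent), about 0.22 kg, standing on its flat cups: 140 mm over the cups along its x, 66 along y, 153 mm high. Cups 66 mm high, 80 mm apart inside. On top of the 24 mm wide band a black pad 44 (x) x 30 (y) mm, from 120 to 153 mm height, to hold it by. Origin at its foot, between the cups, z up. Hung up, the bar runs along its y, one cup on either side
- crown1 (a point): underside of the headband's crown of headset1, 115 mm above its origin (8 mm thick band, falling away at 20 degrees to both sides, so that it centres itself on the bar)
- headset2: headset, orange ear cups (may be absent), about 0.22 kg, standing on its flat cups: 140 mm over the cups along its x, 66 along y, 153 mm high. Cups 66 mm high, 80 mm apart inside. On top of the 24 mm wide band a black pad 44 (x) x 30 (y) mm, from 120 to 153 mm height, to hold it by. Origin at its foot, between the cups, z up. Hung up, the bar runs along its y, one cup on either side
- crown2 (a point): underside of the headband's crown of headset2, 115 mm above its origin (8 mm thick band, falling away at 20 degrees to both sides, so that it centres itself on the bar)
- headset3: headset, blue ear cups (may be absent), about 0.22 kg, standing on its flat cups: 140 mm over the cups along its x, 66 along y, 153 mm high. Cups 66 mm high, 80 mm apart inside. On top of the 24 mm wide band a black pad 44 (x) x 30 (y) mm, from 120 to 153 mm height, to hold it by. Origin at its foot, between the cups, z up. Hung up, the bar runs along its y, one cup on either side
- crown3 (a point): underside of the headband's crown of headset3, 115 mm above its origin (8 mm thick band, falling away at 20 degrees to both sides, so that it centres itself on the bar)
- rf_module: bystander: flat metal filter module 130 x 100 x 38 mm with rows of cream resonators, behind the working area; origin under its centre
- driver: bystander: screwdriver lying near the robot on the left; origin under its middle
- cleaner: bystander: white bottle, 60 mm across, 150 mm high, at the back; origin under its centre
- multimeter: bystander: yellow hand multimeter 130 x 70 x 38 mm near the robot on the right; origin under its centre
- cup: bystander: white cup, 72 mm across, 85 mm high, near the robot on the left; origin under its centre
Not all that is in view belongs to the job. Leave any purple or turquoise look-alike of the block4 alone.

How it is judged:
On the way, in this order (a step that is already met when the one before it is completed fails the run):
1. the hopper's flap is pulled fully down (value of joint flap above 0.75 rad), for 0.2 s.
2. the tray is tipped over the mouth of the open hopper (value of joint flap above 0.7 rad and angle between tray's own z axis and vertical above 0.35 rad and horizontal distance between tray and mouth below 0.2 m and height (world z) of tray above 0.1 m), for 0.05 s.
3. the flap is shut with every block inside the hopper (value of joint flap below 0.06 rad and x of block1 in the frame of hopper between 0.003 and 0.178 m and y of block1 in the frame of hopper between -0.12 and 0.12 m and height (world z) of each of block1, block2, block3, block4, block5 below 0.2 m and x of block2 in the frame of hopper between 0.003 and 0.178 m and y of block2 in the frame of hopper between -0.12 and 0.12 m and x of block3 in the frame of hopper between 0.003 and 0.178 m and y of block3 in the frame of hopper between -0.12 and 0.12 m and x of block4 in the frame of hopper between 0.003 and 0.178 m and y of block4 in the frame of hopper between -0.12 and 0.12 m and x of block5 in the frame of hopper between 0.003 and 0.178 m and y of block5 in the frame of hopper between -0.12 and 0.12 m), for 0.2 s.
At the end, for the whole second after the job is handed in: Flap shut (under 0.06 rad) with all blocks inside the hopper; tray upright (within 0.1 rad) on the bench; each headset at rest and borne by the rail, crown underside 148 to 190 mm high, within 40 mm of the bar sideways, within 200 mm of its middle, tilted under 0.45 rad (all of step 3 and angle between tray's own z axis and vertical below 0.1 rad and height (world z) of tray below 0.01 m and linear speed of tray below 0.03 m/s and z of crown1 in the frame of rail between 0.148 and 0.19 m and x of crown1 in the frame of rail between -0.04 and 0.04 m and y of crown1 in the frame of rail between -0.2 and 0.2 m and angle between each of headset1, headset2, headset3's own z axis and vertical below 0.45 rad and contact force between each of headset1, headset2, headset3 and rail above 0.3 N and linear speed of each of headset1, headset2, headset3 below 0.05 m/s and z of crown2 in the frame of rail between 0.148 and 0.19 m and x of crown2 in the frame of rail between -0.04 and 0.04 m and y of crown2 in the frame of rail between -0.2 and 0.2 m and z of crown3 in the frame of rail between 0.148 and 0.19 m and x of crown3 in the frame of rail between -0.04 and 0.04 m and y of crown3 in the frame of rail between -0.2 and 0.2 m); the robot touches nothing.
It fails at once if a bystander (module, screwdriver, bottle, multimeter, cup) is shifted more than 40 mm (distance of any of rf_module, driver, cleaner, multimeter, cup from where it was at the start of the episode above 0.04 m).
Of block1, block2, block3, block4, block5 only 3 to 5 are there at a start; the rules pass over those that are not, and their reading is None.
Of headset1, headset2, headset3 only 2 to 3 are there at a start; the rules pass over those that are not, and their reading is None.
At some moment in a run one of headset1, headset2, headset3 may be knocked a few centimetres aside while the robot is not near it.
It also fails if it takes over 210 s, if anything falls off the work surface, if the arm or the gripper's body presses on something with over 40 N, if the wrist force passes 120 N, or if a joint passes its speed limit or range.

## Working session

There is one attempt and no reset: what is moved stays moved. The work goes in short steps, Python scripts to look and compute and a tool call to move; the robot and the scene stay as the last step left them, time stands still between calls to the robot, and variables do not carry over. Pictures are saved under pics/ and viewed, at most 14 in all, crops included, and the job is handed in when it is done.

Besides the shell and the picture viewer there is one more tool, called as name(argument=value, ...), one argument or row to a line, values as JSON. send_rows: Moves the arm, as the interface text tells. Its arguments: {"type":"object","properties":{"increments":{"type":"array","items":{"type":"array","items":{"type":"number"}}}},"required":["increments"]}

```bash
mkdir -p pics; ls; cat > h.py <<'E'
import numpy as np,cv2
from workcell import manip
def grab(n,save=None):
    im=manip.get_image(n)
    if save: cv2.imwrite('pics/'+save,cv2.cvtColor(im['pixels'],cv2.COLOR_RGB2BGR))
    return im
def cloud(im):
    z=im['range_z'];v,u=np.mgrid[:480,:640]
    P=np.stack([(u-im['cx'])/im['fx']*z,(v-im['cy'])/im['fy']*z,z],-1)
    E=im['extrinsics'];W=P@E[:3,:3].T+E[:3,3];W[z<=0]=np.nan
    return W
E
python3 - <<'E'
from h import *
for n in('scene','top'):
    im=grab(n,n+'1.png');np.savez(n+'1.npz',W=cloud(im),p=im['pixels']);print(n,im['extrinsics'].round(3).tolist(),im['fx'])
s=manip.get_state();print(s)
E
```

```text
pics
scene [[-0.607, 0.559, -0.564, 1.28], [0.794, 0.41, -0.448, 0.507], [-0.019, -0.721, -0.693, 1.102], [0.0, 0.0, 0.0, 1.0]] 495.459292677157
top [[-0.016, -0.997, 0.071, 0.425], [-1.0, 0.016, -0.008, -0.085], [0.006, -0.072, -0.997, 1.265], [0.0, 0.0, 0.0, 1.0]] 486.9831031452888
{'time_s': 0.1, 'joint_positions': array([ 1.17301010e+00,  2.38693140e-01, -1.41486241e-02,  1.31920985e+00,
       -2.92829426e-05,  1.57075930e+00]), 'dq': array([-1.53337146e-05, -2.87829838e-03,  2.30447343e-03,  1.25852864e-04,
       -1.80358061e-04,  1.53185064e-04]), 'joint_torque': array([-4.86021763e-04, -5.39720750e+01,  3.46998417e+01,  1.34213836e-02,
       -7.90146078e-05,  5.59494211e-06]), 'tcp_pos': array([0.20324425, 0.48367813, 0.24176472]), 'tcp_rot': array([-3.14033737e+00,  2.92364381e-05,  2.74384349e+00]), 'contact_force': array([-0.23123958, -0.32021186, -0.16212525]), 'torque': array([-0.06306021,  0.06991975, -0.01598418]), 'gripper_force': 0.0, 'width': 0.08547549131941479}
```

View pics/scene1.png

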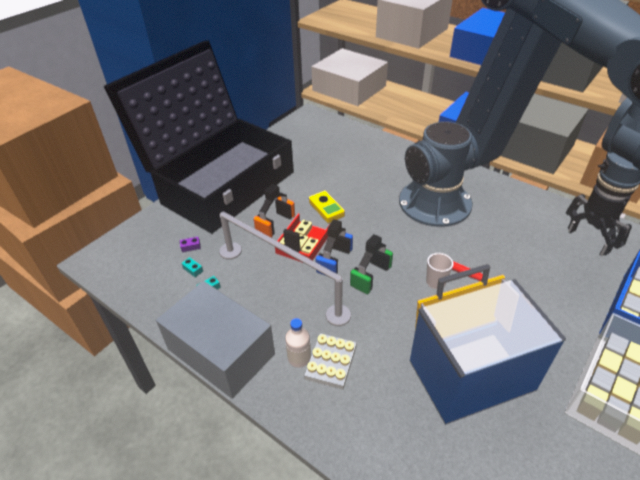

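View pics/top1.png

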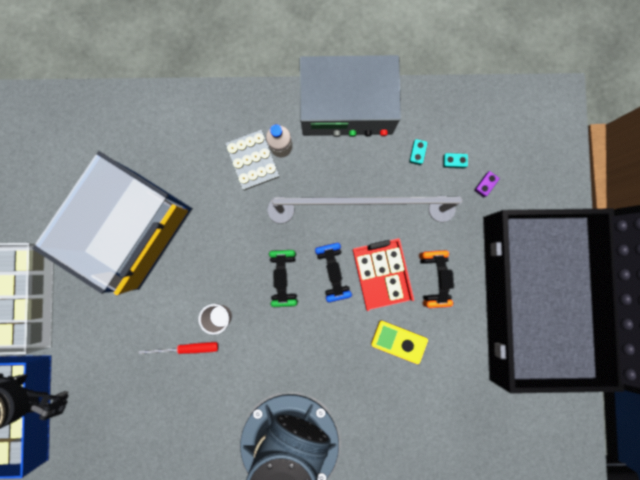

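The pictures show four cream blocks in the red tray (top view, around pixel 382,272). The headsets are green (284,278), blue (333,272) and orange (437,278). The rail runs from (280,205) to (445,205), and the shut hopper is at (115,222) with its flap facing lower right. The turquoise and purple look-alikes at (420,150), (456,160) and (487,183) stay where they are. Next I measure these.

```bash
python3 - <<'E'
from h import *
d=np.load('top1.npz');W=d['W'];p=d['p'];hsv=cv2.cvtColor(p,cv2.COLOR_RGB2HSV).astype(int)
v,u=np.mgrid[:480,:640]
def reg(a,b,c,e):return (u>=a)&(u<c)&(v>=b)&(v<e)
def rect(m,name):
    P=W[m];P=P[~np.isnan(P[:,0])]
    if len(P)<5: print(name,'few',len(P));return
    r=cv2.minAreaRect((P[:,:2]*1000).astype(np.float32));print(name,len(P),'mean',P.mean(0).round(4),'rect',np.round(r[0],1),np.round(r[1],1),round(r[2],1),'z',np.percentile(P[:,2],[2,50,98]).round(3))
Z=W[...,2]
for n,b in dict(green=(262,240,305,315),blue=(312,236,358,310),orange=(414,245,460,312)).items():
    rect(reg(*b)&(Z>.145)&(Z<.165),n+' pad'); rect(reg(*b)&(Z>.05)&(Z<.08)&(hsv[...,1]>150),n+' cups')
T=reg(350,235,416,312)
rect(T&(hsv[...,1]>150)&((hsv[...,0]<8)|(hsv[...,0]>172)),'tray red');rect(T&(Z>.098)&(Z<.12),'plate')
rect(T&(hsv[...,1]<100)&(hsv[...,2]>150)&(Z<.05),'blocks')
rect(reg(262,190,470,220)&(Z>.14)&(Z<.175),'rail')
H=reg(30,145,195,300)
rect(H&(Z>.235)&(Z<.28),'handle');rect(H&(Z>.195)&(Z<.225),'roof/flap')
rect(H&(hsv[...,0]>18)&(hsv[...,0]<30)&(hsv[...,1]>150)&(Z>.19),'yellow top')
for n,b in dict(cup=(195,300,235,338),driver=(135,338,222,358),mm=(368,315,432,368),rf=(220,125,280,192),bot=(265,120,295,158)).items(): rect(reg(*b)&(Z>.012),n)
im=cv2.resize(p[230:320,255:465],None,fx=3.8,fy=3.8,interpolation=cv2.INTER_CUBIC)
im2=cv2.resize(p[145:300,30:200],None,fx=2.2,fy=2.2)
c=np.zeros((600,800,3),np.uint8);c[:im.shape[0],:im.shape[1]]=im[:, :800];c[345:345+255,:im2.shape[1]]=im2[60:315]
cv2.imwrite('pics/crop1.png',c[...,::-1])
E
```

```text
green pad 254 mean [0.4162 0.0095 0.1527] rect [415.4   9.9] [29.9 43.4] 89.9 z [0.147 0.153 0.157]
green cups 232 mean [0.415  0.0076 0.0651] rect [415.9   9.5] [134.6  61. ] 1.6 z [0.059 0.065 0.07 ]
blue pad 245 mean [ 0.4286 -0.1145  0.1529] rect [ 428.5 -114.7] [43.8 29.8] 11.6 z [0.149 0.153 0.157]
blue cups 289 mean [ 0.4274 -0.1141  0.0652] rect [ 428.4 -114.4] [137.4  62.6] 11.9 z [0.059 0.065 0.071]
orange pad 249 mean [ 0.4082 -0.371   0.1529] rect [ 408.  -371.5] [30.4 41. ] 89.1 z [0.148 0.153 0.158]
orange cups 296 mean [ 0.4079 -0.3671  0.0649] rect [ 407.9 -370.8] [137.8  63.3] 2.9 z [0.055 0.065 0.072]
tray red 1303 mean [ 0.4027 -0.2389  0.0143] rect [ 420.6 -240.2] [156.7 118.8] 11.6 z [0.001 0.007 0.05 ]
plate 125 mean [ 0.4924 -0.2256  0.1102] rect [ 492.5 -226. ] [14.  50.1] 11.9 z [0.106 0.111 0.115]
blocks 2616 mean [ 0.4249 -0.2467  0.0144] rect [ 424.4 -245.1] [170.8 197.6] 88.8 z [-0.004  0.004  0.038]
rail 1348 mean [ 0.59   -0.1909  0.1614] rect [ 590.2 -191.7] [437.9  20.1] 89.4 z [0.154 0.162 0.167]
handle 463 mean [0.4812 0.2897 0.2582] rect [481.7 291.1] [ 15.2 133.2] 56.9 z [0.243 0.259 0.263]
roof/flap 10483 mean [0.541  0.3849 0.2152] rect [537.8 378.1] [213.1 254.8] 56.9 z [0.206 0.216 0.22 ]
yellow top 599 mean [0.4831 0.2937 0.2091] rect [482.8 293. ] [ 22.  227.9] 55.3 z [0.191 0.208 0.256]
cup 503 mean [0.3188 0.1816 0.061 ] rect [321.2 174. ] [70.  69.6] 49.4 z [0.015 0.066 0.088]
driver 494 mean [0.2433 0.2468 0.0222] rect [241.4 278.2] [ 25.8 198.9] 2.6 z [0.013 0.023 0.03 ]
mm 1479 mean [ 0.252  -0.2773  0.0329] rect [ 250.5 -278.8] [131.2  70.4] 67.8 z [0.023 0.033 0.04 ]
rf 2266 mean [0.7249 0.0787 0.04  ] rect [731.2  69.2] [131.8 143.9] 20.2 z [0.017 0.031 0.151]
bot 713 mean [0.7485 0.0155 0.0922] rect [756.4  20.9] [54.8 73.2] 7.7 z [0.019 0.099 0.152]
```

View pics/crop1.png

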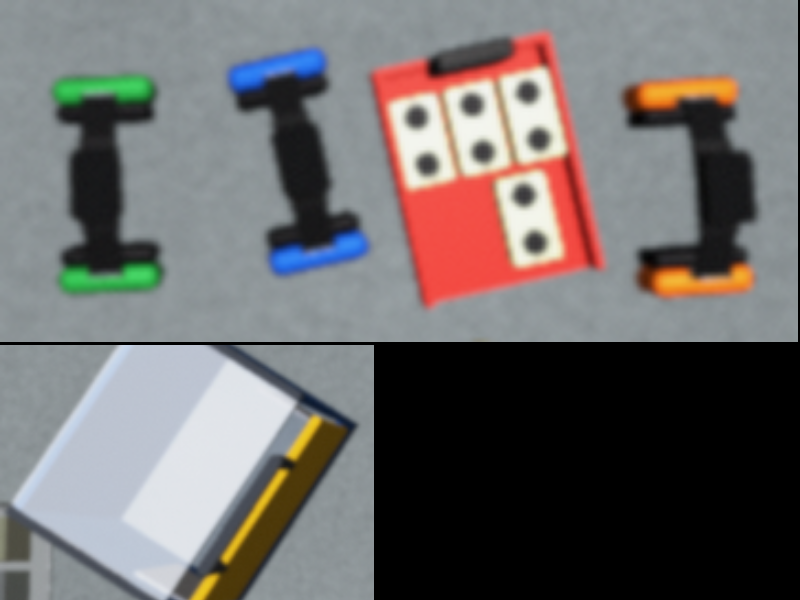

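The enlarged crop confirms four cream blocks in the tray, all three headsets, and the hopper handle along the flap's top edge. I'll write a helper that turns world targets into tool-frame increments.

```bash
cat >> h.py <<'E'
def to(*targets):
    """targets (x,y,z,yawdeg): print tool-frame mm and twist deg legs (translate, then twist), from the measured pose"""
    s=manip.get_state();p=np.array(s['tcp_pos']);r=s['tcp_rot'];yaw=np.degrees(r[2])
    print('t',round(s['time_s'],1),'tcp',p.round(4),'rpy',np.degrees(r).round(1),'w',round(s['width'],4),'F',s['contact_force'].round(1),'q',s['joint_positions'].round(2))
    for t in targets:
        a=np.radians(yaw);d=(np.array(t[:3])-p)*1000
        dx=d[0]*np.cos(a)+d[1]*np.sin(a);dy=d[0]*np.sin(a)-d[1]*np.cos(a)
        tw=-((t[3]-yaw+180)%360-180)
        print(np.round([dx,dy,-d[2]],1),'twist',round(tw,1));p=np.array(t[:3]);yaw=t[3]
E
python3 -c "
from h import *
to((.203,.484,.33,157.2),(.4815,.2905,.33,146.9),(.4815,.2905,.247,146.9))"
```

```text
t 0.1 tcp [0.2032 0.4837 0.2418] rpy [-179.9    0.   157.2] w 0.0855 F [-0.2 -0.3 -0.2] q [ 1.17  0.24 -0.01  1.32 -0.    1.57]
[  0.3   0.2 -88.2] twist 0.0
[-331.7  -70.5   -0. ] twist 10.3
[ 0.  0. 83.] twist -0.0
```

send_rows(
  increments=[
    [85, 0, 0, -44, 0],
    [85, 0, 0, -44, 0],
    [85, -40, -9, 0, 0],
    [85, -42, -9, 0, 0],
    [85, -42, -9, 0, 0],
    [85, -42, -9, 0, 0],
    [85, -42, -9, 0, 0],
    [85, -42, -9, 0, 0],
  ],
)

```text
time_s: 0.9
tcp_pos: [0.4141, 0.3361, 0.3301]
tcp_rot: [-3.141, -0.0, 2.744]
contact_force: [1.0, 0.4, -0.2]
width: 0.0852
gripper_force: 0.0
```

send_rows(
  increments=[
    [85, -42, -9, 0, 0],
    [85, -40, -8, 0, 0],
    [85, 0, 0, 0, 5],
    [85, 0, 0, 0, 5.3],
    [85, 0, 0, 0, 0],
    [85, 0, 0, 0, 0],
    [85, 0, 0, 0, 0],
    [85, 0, 0, 0, 0],
  ],
)

```text
time_s: 1.7
tcp_pos: [0.4817, 0.2901, 0.3303]
tcp_rot: [-3.141, -0.0, 2.566]
contact_force: [0.3, 1.0, -0.3]
width: 0.0849
gripper_force: 0.0
```

```bash
python3 -c "
from h import *
to((.4815,.2905,.33,146.9),(.4815,.2905,.247,146.9))"
```

```text
t 1.7 tcp [0.4817 0.2901 0.3303] rpy [-180.   -0.  147.] w 0.0849 F [ 0.3  1.  -0.3] q [ 0.54  0.29  0.29  1.56 -0.    1.12]
[0.3 0.2 0.3] twist 0.1
[ 0.  0. 83.] twist -0.0
```

send_rows(
  increments=[
    [85, 0, 0, 20, 0],
    [85, 0, 0, 20, 0],
    [85, 0, 0, 20, 0],
    [85, 0, 0, 23, 0],
    [0, 0, 0, 0, 0],
    [0, 0, 0, 0, 0],
    [0, 0, 0, 0, 0],
    [0, 0, 0, 0, 0],
  ],
)

```text
time_s: 2.5
tcp_pos: [0.4824, 0.2902, 0.2485]
tcp_rot: [3.14, 0.001, 2.564]
contact_force: [0.2, 0.7, 0.4]
width: 0.028
gripper_force: 0.0
```

send_rows(
  increments=[
    [0, 0, 0, 0, 0],
    [0, 0, 0, 0, 0],
    [0, 0, 0, 0, 0],
    [0, 0, 0, 0, 0],
    [0, 0, 0, 0, 0],
    [0, 0, 0, 0, 0],
    [0, 0, 0, 0, 0],
    [0, 0, 0, 0, 0],
  ],
)

```text
time_s: 3.3
tcp_pos: [0.4823, 0.2902, 0.2483]
tcp_rot: [3.14, 0.001, 2.564]
contact_force: [-0.3, 0.4, 5.3]
width: 0.0118
gripper_force: 58.6
```

send_rows(
  increments=[
    [0, 0, -11, 0.6, 0],
    [0, 0, -11, 1.2, 0],
    [0, 0, -11, 1.8, 0],
    [0, 0, -10.6, 2.3, 0],
    [0, 0, -10.6, 3, 0],
    [0, 0, -10.4, 3.5, 0],
    [0, 0, -10.2, 4.1, 0],
    [0, 0, -10, 4.7, 0],
  ],
)

```text
time_s: 4.1
tcp_pos: [0.4381, 0.2224, 0.2214]
tcp_rot: [3.137, -0.003, 2.566]
contact_force: [24.8, 29.7, -62.5]
width: 0.0114
gripper_force: 58.6
```

send_rows(
  increments=[
    [0, 0, -9.7, 5.2, 0],
    [0, 0, -9.4, 5.7, 0],
    [0, 0, -9.1, 6.3, 0],
    [0, 0, -8.7, 6.7, 0],
    [0, 0, -8.3, 7.2, 0],
    [0, 0, -7.9, 7.6, 0],
    [0, 0, -6, 6.7, 0],
    [0, 0, -6, 6.7, 0],
  ],
)

```text
time_s: 4.9
tcp_pos: [0.4145, 0.1843, 0.1826]
tcp_rot: [3.088, -0.002, 2.573]
contact_force: [13.8, 105.8, 62.8]
width: 0.0115
gripper_force: 74.4
```

send_rows(
  increments=[
    [0, 0, 0, 0, 0],
    [0, 0, 0, 0, 0],
    [0, 0, 0, 0, 0],
    [0, 0, 0, 0, 0],
    [0, 0, 0, 0, 0],
    [0, 0, 0, 0, 0],
    [0, 0, 0, 0, 0],
    [0, 0, 0, 0, 0],
  ],
)

```text
time_s: 5.7
tcp_pos: [0.4143, 0.1845, 0.183]
tcp_rot: [3.088, -0.001, 2.574]
contact_force: [24.3, 95.6, 13.4]
width: 0.0115
gripper_force: 68.2
```

send_rows(
  increments=[
    [0, 0, 4, 0, 0],
    [0, 0, 4, 0, 0],
    [0, 0, 4, 0, 0],
    [0, 0, 4, 0, 0],
    [0, 0, 0, 0, 0],
    [0, 0, 0, 0, 0],
    [0, 0, 0, 0, 0],
    [0, 0, 0, 0, 0],
  ],
)

```text
time_s: 6.5
tcp_pos: [0.4147, 0.1854, 0.1827]
tcp_rot: [3.117, 0.003, 2.568]
contact_force: [-7.8, 26.7, 65.3]
width: 0.0112
gripper_force: 72.3
```

```bash
python3 - <<'E'
from h import *
im=grab('scene');im2=grab('top');W=cloud(im);to()
c=np.zeros((480,800,3),np.uint8)
c[:, :400]=cv2.resize(im['pixels'][200:440,390:590],None,fx=2,fy=2)
c[:,400:]=cv2.resize(im2['pixels'][120:360,30:230],None,fx=2,fy=2);cv2.imwrite('pics/f1.png',c[...,::-1])
E
```

```text
t 6.6 tcp [0.4147 0.1854 0.1827] rpy [178.6   0.2 147.1] w 0.0114 F [-8.7 25.7 65.4] q [ 0.41  0.13 -0.31  1.11  0.01  0.99]
```

View pics/f1.png

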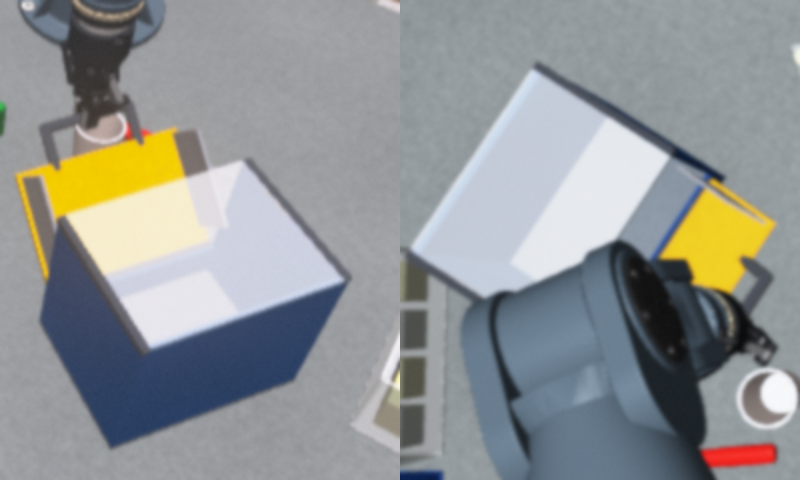

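The picture shows the flap well open, with the handle in the fingers at about (100,110) on the left and (760,320) on the right. I'll relieve the downward load, let go, lift and measure the flap angle.

send_rows(
  increments=[
    [0, 0, 0, -2, 0],
    [0, 0, 0, -2, 0],
    [0, 0, 0, -2, 0],
    [0, 0, 0, 0, 0],
    [0, 0, 0, 0, 0],
    [0, 0, 0, 0, 0],
    [0, 0, 0, 0, 0],
    [0, 0, 0, 0, 0],
  ],
)

```text
time_s: 7.4
tcp_pos: [0.4145, 0.1854, 0.1832]
tcp_rot: [3.121, 0.0, 2.568]
contact_force: [11.7, 35.3, 1.2]
width: 0.0113
gripper_force: 65.5
```

send_rows(
  increments=[
    [85, 0, 0, 0, 0],
    [85, 0, 0, 0, 0],
    [85, 0, 0, 0, 0],
    [85, 0, 0, 0, 0],
    [85, 0, 0, -25, 0],
    [85, 0, 0, -30, 0],
    [85, 0, 0, -40, 0],
    [85, 0, 0, -40, 0],
  ],
)

```text
time_s: 8.2
tcp_pos: [0.4082, 0.1771, 0.3161]
tcp_rot: [-3.14, -0.001, 2.564]
contact_force: [0.3, 0.8, 0.8]
width: 0.0852
gripper_force: 0.0
```

```bash
python3 - <<'E'
from h import *
im=grab('scene');W=cloud(im);to()
hs=cv2.cvtColor(im['pixels'],cv2.COLOR_RGB2HSV)
m=(hs[...,0]>18)&(hs[...,0]<30)&(hs[...,1]>170)&(W[...,2]>.06)
P=W[m];hx=np.array([.546,.838]);hy=np.array([-.838,.546]);O=np.array([.484,.295])
x=(P[:,:2]-O)@hx;y=(P[:,:2]-O)@hy;z=P[:,2]
k=(x<-.01)&(x>-.2)&(abs(y)<.12);print(k.sum());c=np.polyfit(z[k],x[k],1);print(c,np.arctan(-c[0]),np.percentile(y[k],[1,99]),x[k].min(),z[k].max())
E
```

```text
t 8.2 tcp [0.4099 0.1779 0.3221] rpy [179.7   0.2 146.9] w 0.0847 F [-0.3  0.4  5.2] q [ 0.41  0.08 -0.    1.48 -0.    0.99]
1781
[-1.09598296  0.08103624] 0.8311599637914924 [-0.11499514  0.10360054] -0.09760573690533879 0.16057421949007178
```

The flap is fully open at about 0.83 rad. It was slightly ajar at the start, so the true hopper origin is about (0.498, 0.314). Next is the tray, gripped across the plate's 50 mm width. That leaves the tray able to pivot about its own y axis for pouring.

```bash
python3 -c "
from h import *
to((.4925,-.226,.24,-168.4),(.4925,-.226,.092,-168.4))"
```

```text
t 8.2 tcp [0.4099 0.1779 0.3221] rpy [179.7   0.2 146.9] w 0.0847 F [-0.3  0.4  5.2] q [ 0.41  0.08 -0.    1.48 -0.    0.99]
[-289.9 -293.1   82.1] twist -44.7
[ -0.   0. 148.] twist -0.0
```

send_rows(
  increments=[
    [85, -29, -29, 0, 0],
    [85, -29, -29, 0, 0],
    [85, -29, -29, 0, 0],
    [85, -29, -29, 0, 0],
    [85, -29, -29, 0, 0],
    [85, -29, -29, 0, 0],
    [85, -29, -29, 0, 0],
    [85, -29, -29, 0, 0],
  ],
)

```text
time_s: 9.05
tcp_pos: [0.4761, -0.1453, 0.3148]
tcp_rot: [-3.141, -0.0, 2.563]
contact_force: [1.3, -0.2, 0.7]
width: 0.085
gripper_force: 0.0
```

send_rows(
  increments=[
    [85, -29, -30, 0, 0],
    [85, -29, -31, 0, 0],
    [85, 0, 0, 20, -7.5],
    [85, 0, 0, 20, -7.5],
    [85, 0, 0, 20, -7.5],
    [85, 0, 0, 22, -7.5],
    [85, 0, 0, 0, -7.5],
    [85, 0, 0, 0, -7.2],
  ],
)

```text
time_s: 9.85
tcp_pos: [0.4908, -0.2261, 0.2318]
tcp_rot: [3.14, -0.002, -2.934]
contact_force: [1.0, 0.8, 0.0]
width: 0.0851
gripper_force: 0.0
```

send_rows(
  increments=[
    [85, 0, 0, 0, 0],
    [85, 0, 0, 0, 0],
    [85, 0, 0, 0, 0],
    [85, 0, 0, 0, 0],
    [85, 0, 0, 0, 0],
    [85, 0, 0, 0, 0],
    [85, 0, 0, 0, 0],
    [85, 0, 0, 0, 0],
  ],
)

```text
time_s: 10.65
tcp_pos: [0.4918, -0.2261, 0.233]
tcp_rot: [-3.141, -0.0, -2.939]
contact_force: [-0.1, -0.6, -0.3]
width: 0.085
gripper_force: 0.0
```

```bash
python3 -c "
from h import *
to((.4925,-.226,.24,-168.4),(.4925,-.226,.092,-168.4))"
```

```text
t 10.7 tcp [ 0.4918 -0.2261  0.233 ] rpy [-180.    -0.  -168.4] w 0.085 F [-0.1 -0.6 -0.3] q [-0.43  0.27  0.01  1.31 -0.   -0.63]
[-0.7 -0.1 -7. ] twist 0.0
[ -0.   0. 148.] twist -0.0
```

send_rows(
  increments=[
    [85, -0.7, 0, 25, 0],
    [85, 0, 0, 30, 0],
    [85, 0, 0, 30, 0],
    [85, 0, 0, 30, 0],
    [85, 0, 0, 26, 0],
    [0, 0, 0, 0, 0],
    [0, 0, 0, 0, 0],
    [0, 0, 0, 0, 0],
  ],
)

```text
time_s: 11.45
tcp_pos: [0.4935, -0.2265, 0.0938]
tcp_rot: [-3.14, 0.002, -2.939]
contact_force: [-1.2, 0.1, -2.6]
width: 0.049
gripper_force: 62.2
```

send_rows(
  increments=[
    [0, 0, 0, 0, 0],
    [0, 0, 0, 0, 0],
    [0, 0, 0, 0, 0],
    [0, 0, 0, -3, 0],
    [0, 0, 0, -3, 0],
    [0, 0, 0, -4, 0],
    [0, 0, 0, 0, 0],
    [0, 0, 0, 0, 0],
  ],
)

```text
time_s: 12.25
tcp_pos: [0.4924, -0.2259, 0.102]
tcp_rot: [3.142, -0.0, -2.939]
contact_force: [-0.4, -0.1, -4.2]
width: 0.0489
gripper_force: 62.5
```

```bash
cat > tr.py <<'E'
from h import *
import sys
im=grab('scene');W=cloud(im);to()
hs=cv2.cvtColor(im['pixels'],cv2.COLOR_RGB2HSV);z=W[...,2]
m=(hs[...,1]>170)&((hs[...,0]<6)|(hs[...,0]>174))
s=manip.get_state()['tcp_pos'];m&=np.hypot(W[...,0]-s[0],W[...,1]-s[1])<.22
m&=z>s[2]-.25
v,u=np.where(m)
P=W[m];a=s['tcp_rot'][2] if 0 else manip.get_state()['tcp_rot'][2]
d=(P[:,:2]-s[:2])@np.array([np.cos(a),np.sin(a)])
print('red px',len(P),'u',u.min(),u.max(),'v',v.min(),v.max())
for lo in np.arange(-.02,.2,.02):
    k=(d>=lo)&(d<lo+.02)
    if k.sum()>5: print(round(lo+.01,2),k.sum(),np.percentile(P[k,2],[3,20,50,97]).round(3))
u0=np.clip(int(np.median(u))-100,0,440);v0=np.clip(int(np.median(v))-90,0,300)
cv2.imwrite('pics/'+sys.argv[1],cv2.resize(im['pixels'][v0:v0+180,u0:u0+200],None,fx=3,fy=3)[...,::-1])
E
python3 tr.py t1.png
```

```text
t 12.3 tcp [ 0.4924 -0.2259  0.1019] rpy [ 180.    -0.  -168.4] w 0.0492 F [-0.3  0.4 -4.7] q [-0.43  0.35 -0.23  0.99 -0.   -0.63]
red px 263 u 278 330 v 222 256
-0.01 36 [0.04  0.044 0.048 0.052]
0.01 15 [0.038 0.046 0.048 0.109]
0.03 16 [0.042 0.044 0.047 0.106]
0.05 7 [0.042 0.044 0.047 0.052]
0.07 15 [0.042 0.044 0.047 0.052]
0.09 21 [0.039 0.044 0.047 0.051]
0.11 62 [0.01  0.012 0.014 0.047]
0.13 57 [0.008 0.01  0.012 0.016]
0.15 34 [0.007 0.01  0.012 0.045]
```

View pics/t1.png

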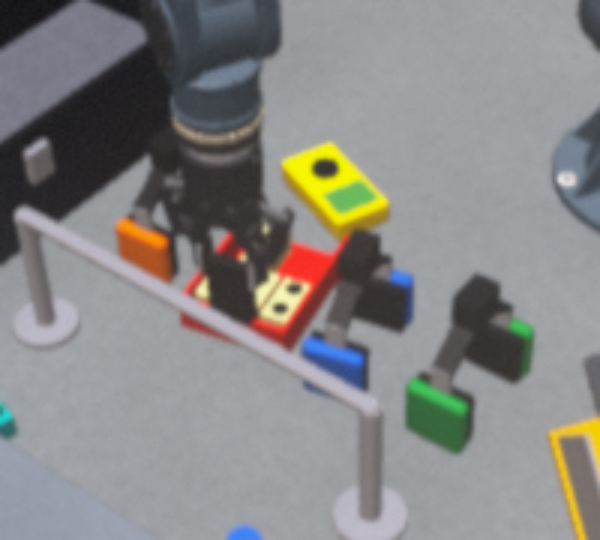

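The tray came up level, with the wall tops even at about 0.048 m and the weight carried, so the grip holds. Next I lift it, carry it to the hopper and turn it. Then I'll tip it by pressing the open end against the front edge of the hopper roof.

```bash
python3 -c "
from h import *
to((.4924,-.2259,.335,-168.4),(.378,.130,.335,56.9))"
```

```text
t 12.3 tcp [ 0.4924 -0.2259  0.1019] rpy [ 180.    -0.  -168.4] w 0.0492 F [-0.3  0.4 -4.7] q [-0.43  0.35 -0.23  0.99 -0.   -0.63]
[  -0.     0.  -233.1] twist 0.0
[ 40.5 371.6  -0. ] twist 134.7
```

send_rows(
  increments=[
    [0, 0, 0, -15, 0],
    [0, 0, 0, -25, 0],
    [0, 0, 0, -35, 0],
    [0, 0, 0, -40, 0],
    [0, 0, 0, -40, 0],
    [0, 0, 0, -35, 0],
    [0, 0, 0, -25, 0],
    [0, 0, 0, -18, 0],
  ],
)

```text
time_s: 13.1
tcp_pos: [0.4927, -0.226, 0.337]
tcp_rot: [-3.14, 0.002, -2.939]
contact_force: [0.5, 0.0, -3.7]
width: 0.0493
gripper_force: 63.4
```

send_rows(
  increments=[
    [0, 1, 8, 0, 0],
    [0, 2, 16, 0, 0],
    [0, 2.5, 24, 0, 0],
    [0, 2.5, 27, 0, 0],
    [0, 3, 27, 0, 0],
    [0, 3, 27, 0, 0],
    [0, 3, 27, 0, 0],
    [0, 3, 30, 0, 0],
  ],
)

```text
time_s: 13.9
tcp_pos: [0.4336, -0.046, 0.3334]
tcp_rot: [3.141, -0.002, -2.939]
contact_force: [0.5, 0.4, -3.8]
width: 0.0492
gripper_force: 63.4
```

send_rows(
  increments=[
    [0, 3, 27, 0, 0],
    [0, 3, 27, 0, 0],
    [0, 3, 27, 0, 0],
    [0, 3, 27, 0, 0],
    [0, 3, 27, 0, 0],
    [0, 3, 24, 0, 0],
    [0, 2, 16, 0, 0],
    [0, 1.5, 10.6, 0, 0],
  ],
)

```text
time_s: 14.7
tcp_pos: [0.3751, 0.1308, 0.3336]
tcp_rot: [-3.141, -0.002, -2.937]
contact_force: [-0.5, -1.3, -5.4]
width: 0.0491
gripper_force: 63.4
```

send_rows(
  increments=[
    [0, 0, 0, 0, 0],
    [0, 0, 0, 0, 2],
    [0, 0, 0, 0, 4],
    [0, 0, 0, 0, 6],
    [0, 0, 0, 0, 7],
    [0, 0, 0, 0, 7],
    [0, 0, 0, 0, 7],
    [0, 0, 0, 0, 7],
  ],
)

```text
time_s: 15.5
tcp_pos: [0.3768, 0.129, 0.3344]
tcp_rot: [-3.14, -0.0, 2.64]
contact_force: [0.2, 0.1, -3.0]
width: 0.0488
gripper_force: 63.4
```

send_rows(
  increments=[
    [0, 0, 0, 0, 7],
    [0, 0, 0, 0, 7],
    [0, 0, 0, 0, 7],
    [0, 0, 0, 0, 7],
    [0, 0, 0, 0, 7],
    [0, 0, 0, 0, 7],
    [0, 0, 0, 0, 7],
    [0, 0, 0, 0, 7],
  ],
)

```text
time_s: 16.3
tcp_pos: [0.3767, 0.1289, 0.3343]
tcp_rot: [-3.14, 0.001, 1.663]
contact_force: [-0.4, -0.6, -4.0]
width: 0.0485
gripper_force: 63.4
```

send_rows(
  increments=[
    [0, 0, 0, 0, 7],
    [0, 0, 0, 0, 7],
    [0, 0, 0, 0, 7],
    [0, 0, 0, 0, 7],
    [0, 0, 0, 0, 5.7],
    [0, 0, 0, 0, 3],
    [0, 0, 0, 0, 2],
    [0, 0, 0, 0, 0],
  ],
)

```text
time_s: 17.1
tcp_pos: [0.3767, 0.129, 0.3344]
tcp_rot: [-3.141, 0.001, 0.992]
contact_force: [-0.4, -0.8, -3.8]
width: 0.0492
gripper_force: 63.4
```

```bash
python3 tr.py t2.png; python3 -c "
from h import *
to((.378,.130,.335,56.9),(.378,.13,.295,56.9))"
```

```text
t 17.1 tcp [0.3768 0.1291 0.3345] rpy [-1.80e+02  1.00e-01  5.69e+01] w 0.0486 F [ 0.2 -0.8 -4.1] q [ 0.33  0.   -0.06  1.51 -0.    2.48]
red px 1406 u 403 477 v 206 269
-0.01 138 [0.263 0.268 0.276 0.283]
0.01 69 [0.251 0.262 0.277 0.283]
0.03 61 [0.253 0.262 0.276 0.283]
0.05 64 [0.25  0.261 0.274 0.282]
0.07 127 [0.244 0.246 0.259 0.282]
0.09 207 [0.243 0.245 0.253 0.281]
0.11 213 [0.243 0.245 0.255 0.281]
0.13 290 [0.243 0.245 0.248 0.281]
0.15 237 [0.242 0.244 0.247 0.281]
t 17.1 tcp [0.3768 0.1291 0.3345] rpy [-1.80e+02  1.00e-01  5.69e+01] w 0.0486 F [ 0.2 -0.8 -4.1] q [ 0.33  0.   -0.06  1.51 -0.    2.48]
[ 1.4  0.5 -0.5] twist 0.0
[ 0.  0. 40.] twist -0.0
```

View pics/t2.png

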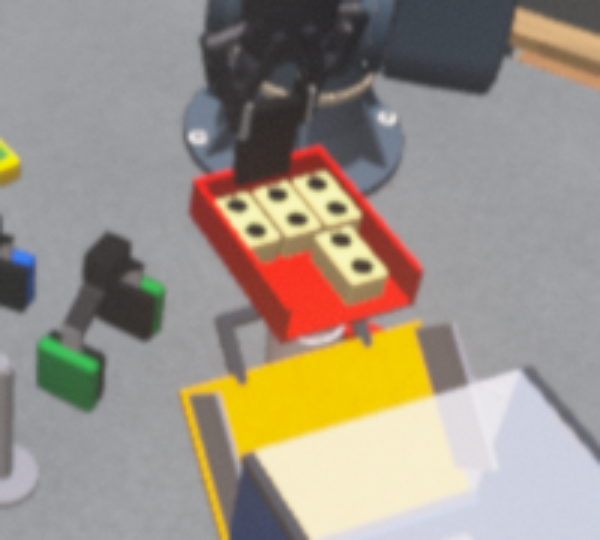

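The tray is level with its open end facing the chute (lip near (350,310) in the crop, just short of the flap). Lowering it and advancing to the roof edge.

send_rows(
  increments=[
    [0, 0, 0, 10, 0],
    [0, 0, 0, 14, 0],
    [0, 0, 0, 13, 0],
    [0, 0, 0, 0, 0],
    [0, 10, 0, 0, 0],
    [0, 15, 0, 0, 0],
    [0, 15, 0, 0, 0],
    [0, 10, 0, 0, 0],
  ],
)

```text
time_s: 17.95
tcp_pos: [0.4057, 0.1733, 0.2981]
tcp_rot: [3.141, -0.001, 0.994]
contact_force: [0.0, -0.8, -3.5]
width: 0.0488
gripper_force: 63.5
```

send_rows(
  increments=[
    [0, 5, 0, 0, 0],
    [0, 5, 0, 0, 0],
    [0, 5, 0, 0, 0],
    [0, 5, 0, 0, 0],
    [0, 5, 0, 0, 0],
    [0, 5, 0, 0, 0],
    [0, 0, 0, 0, 0],
    [0, 0, 0, 0, 0],
  ],
)

```text
time_s: 18.75
tcp_pos: [0.4165, 0.191, 0.2984]
tcp_rot: [3.14, 0.013, 0.991]
contact_force: [-18.3, -31.5, 16.7]
width: 0.0488
gripper_force: 65.9
```

```bash
python3 tr.py t3.png
```

```text
t 18.8 tcp [0.4165 0.1909 0.2984] rpy [179.9   0.7  56.7] w 0.0492 F [-19.4 -30.3  16.2] q [ 0.43  0.12 -0.02  1.44 -0.01  2.59]
red px 1098 u 414 491 v 235 298
-0.01 138 [0.222 0.231 0.24  0.247]
0.01 67 [0.217 0.227 0.24  0.247]
0.03 58 [0.215 0.225 0.239 0.246]
0.05 65 [0.214 0.222 0.236 0.245]
0.07 148 [0.205 0.207 0.212 0.243]
0.09 190 [0.204 0.206 0.209 0.243]
0.11 187 [0.203 0.205 0.208 0.243]
0.13 219 [0.203 0.205 0.207 0.242]
0.15 26 [0.228 0.236 0.239 0.241]
```

View pics/t3.png

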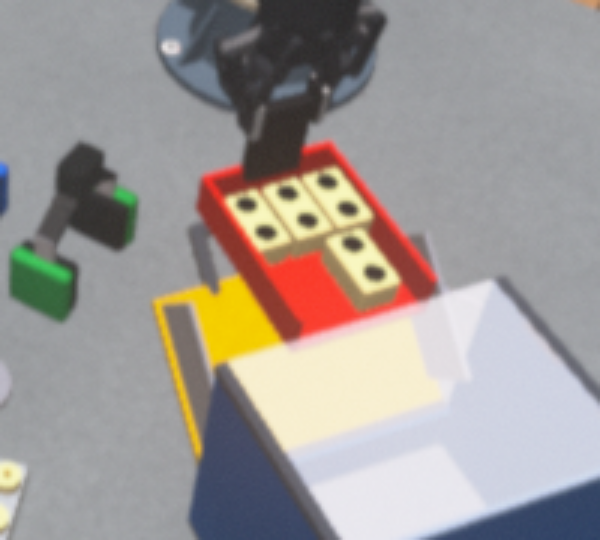

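The lip is jammed on the roof edge: the push line passes through the grip pivot. Raising the tool a few mm with the preload on reverses the friction and should start the tilt.

send_rows(
  increments=[
    [0, 0, 0, -2, 0],
    [0, 0, 0, -2, 0],
    [0, 0, 0, -2, 0],
    [0, 0, 0, -2, 0],
    [0, 3, 0, 0, 0],
    [0, 3, 0, 0, 0],
    [0, 0, 0, 0, 0],
    [0, 0, 0, 0, 0],
  ],
)

```text
time_s: 19.6
tcp_pos: [0.4201, 0.1964, 0.3066]
tcp_rot: [3.14, 0.012, 0.991]
contact_force: [-16.6, -28.1, 17.3]
width: 0.049
gripper_force: 66.1
```

```bash
python3 tr.py t4.png
```

```text
t 19.6 tcp [0.4201 0.1964 0.3066] rpy [179.9   0.7  56.8] w 0.0489 F [-17.3 -28.9  17.4] q [ 0.44  0.13  0.01  1.46 -0.01  2.59]
red px 1102 u 414 491 v 233 297
-0.01 124 [0.23  0.243 0.251 0.256]
0.01 68 [0.222 0.235 0.247 0.255]
0.03 59 [0.221 0.23  0.245 0.253]
0.05 71 [0.215 0.228 0.241 0.252]
0.07 193 [0.208 0.211 0.214 0.248]
0.09 199 [0.206 0.209 0.212 0.246]
0.11 202 [0.205 0.207 0.209 0.245]
0.13 174 [0.203 0.206 0.207 0.243]
0.15 12 [0.23  0.236 0.24  0.243]
```

Raising does rotate it: the tray is now about 5° down at the lip. I continue along the arc about the lip.

send_rows(
  increments=[
    [0, 5, 0, -6, 0],
    [0, 5, 0, -6, 0],
    [0, 6, 0, -5.6, 0],
    [0, 6, 0, -5.6, 0],
    [0, 6, 0, -5, 0],
    [0, 6, 0, -5, 0],
    [0, 0, 0, 0, 0],
    [0, 0, 0, 0, 0],
  ],
)

```text
time_s: 20.45
tcp_pos: [0.442, 0.2292, 0.3398]
tcp_rot: [3.141, 0.002, 0.993]
contact_force: [-3.9, -5.9, 3.9]
width: 0.0493
gripper_force: 62.8
```

```bash
python3 tr.py t5.png
```

```text
t 20.5 tcp [0.4419 0.2292 0.3398] rpy [1.80e+02 1.00e-01 5.69e+01] w 0.0489 F [-4.4 -6.7  2.6] q [ 0.48  0.18  0.16  1.55 -0.    2.63]
red px 1359 u 418 492 v 225 297
-0.01 80 [0.253 0.263 0.28  0.318]
0.01 73 [0.245 0.255 0.271 0.282]
0.03 207 [0.225 0.229 0.233 0.271]
0.05 251 [0.217 0.221 0.226 0.263]
0.07 244 [0.21  0.212 0.217 0.255]
0.09 221 [0.204 0.206 0.209 0.247]
0.11 27 [0.232 0.235 0.238 0.243]
```

View pics/t5.png

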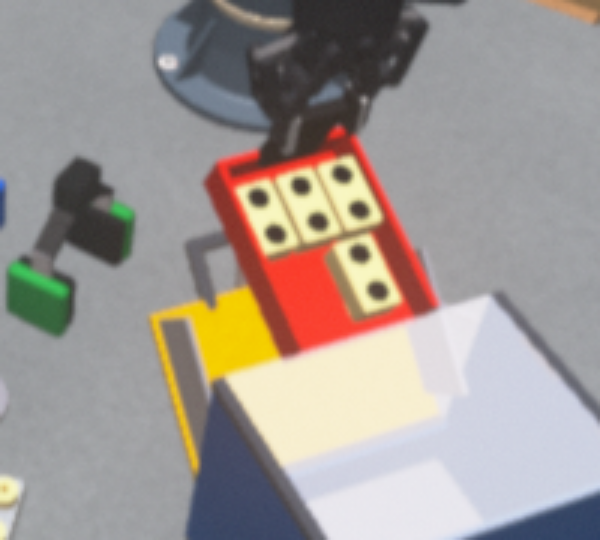

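The tray is at about 21° with the blocks still in place. I back off, drop the lip under the roof edge and push on, so the edge presses the walls down.

send_rows(
  increments=[
    [0, -10, 0, 0, 0],
    [0, -12, 0, 0, 0],
    [0, 0, 0, 12, 0],
    [0, 0, 0, 14, 0],
    [0, 0, 0, 12, 0],
    [0, 8, 0, 0, 0],
    [0, 10, 0, 0, 0],
    [0, 10, 0, 0, 0],
  ],
)

```text
time_s: 21.3
tcp_pos: [0.4467, 0.2361, 0.302]
tcp_rot: [3.141, -0.001, 0.993]
contact_force: [0.2, 0.4, -4.0]
width: 0.0488
gripper_force: 63.2
```

send_rows(
  increments=[
    [0, 8, 0, 0, 0],
    [0, 8, 0, 0, 0],
    [0, 8, 0, 0, 0],
    [0, 8, 0, 0, 0],
    [0, 8, 0, 0, 0],
    [0, 0, 0, 0, 0],
    [0, 0, 0, 0, 0],
    [0, 0, 0, 0, 0],
  ],
)

```text
time_s: 22.1
tcp_pos: [0.4676, 0.2688, 0.3008]
tcp_rot: [-3.141, 0.0, 0.993]
contact_force: [0.4, 0.6, -12.0]
width: 0.0485
gripper_force: 63.8
```

```bash
python3 tr.py t6.png
```

```text
t 22.1 tcp [0.4676 0.2688 0.301 ] rpy [-180.     0.    56.9] w 0.0487 F [  0.1  -0.5 -11.3] q [0.52 0.25 0.15 1.47 0.   2.67]
red px 650 u 424 487 v 250 299
-0.01 70 [0.207 0.226 0.239 0.25 ]
0.01 95 [0.186 0.189 0.226 0.294]
0.03 157 [0.182 0.186 0.19  0.227]
0.05 23 [0.212 0.214 0.216 0.219]
```

View pics/t6.png

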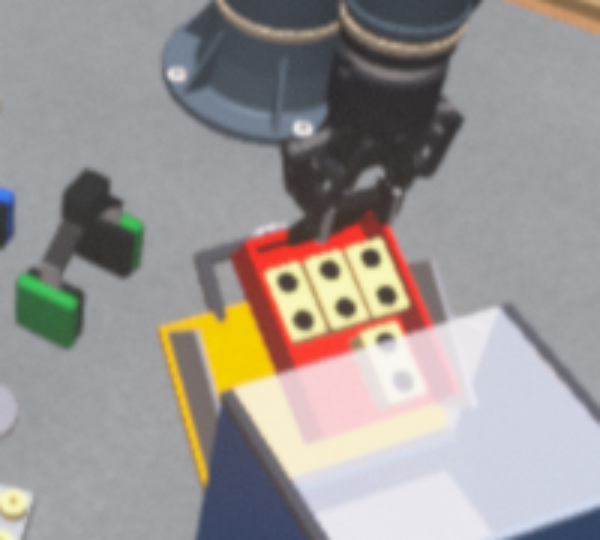

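Working: the lip is under the roof and the roof edge is pressing on the walls. Pushing further in.

send_rows(
  increments=[
    [0, 7, 0, 0, 0],
    [0, 7, 0, 0, 0],
    [0, 7, 0, 0, 0],
    [0, 7, 0, 0, 0],
    [0, 7, 0, 0, 0],
    [0, 7, 0, 0, 0],
    [0, 0, 0, 0, 0],
    [0, 0, 0, 0, 0],
  ],
)

```text
time_s: 22.95
tcp_pos: [0.4908, 0.3042, 0.3009]
tcp_rot: [-3.141, 0.0, 0.993]
contact_force: [-1.4, -1.6, -9.4]
width: 0.0488
gripper_force: 63.1
```

```bash
python3 tr.py t7.png
```

```text
t 23.0 tcp [0.4907 0.3041 0.3009] rpy [-180.     0.    56.9] w 0.0488 F [-1.4 -1.9 -9.2] q [0.55 0.32 0.25 1.5  0.   2.7 ]
red px 1489 u 429 488 v 251 299
-0.01 273 [0.184 0.187 0.192 0.24 ]
0.01 33 [0.213 0.216 0.219 0.318]
```

View pics/t7.png

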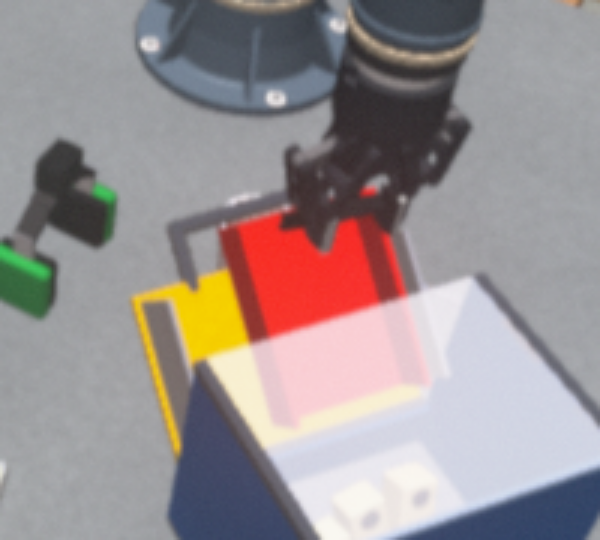

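The tray is empty, and the blocks are visible on the bin floor through the clear roof at about (355,510), (410,490) and (330,530). Backing out and up.

send_rows(
  increments=[
    [0, -8, 0, 0, 0],
    [0, -14, 0, 0, 0],
    [0, -16, 0, 0, 0],
    [0, -16, 0, 0, 0],
    [0, -16, 0, 0, 0],
    [0, -14, 0, 0, 0],
    [0, 0, 0, -10, 0],
    [0, 0, 0, -20, 0],
  ],
)

```text
time_s: 23.8
tcp_pos: [0.4445, 0.2333, 0.3318]
tcp_rot: [-3.141, -0.0, 0.993]
contact_force: [0.4, -0.5, -2.1]
width: 0.0485
gripper_force: 64.0
```

send_rows(
  increments=[
    [0, 0, 0, -20, 0],
    [0, 0, 0, -20, 0],
    [0, 0, 0, -20, 0],
    [0, 0, 0, -10, 0],
    [0, 0, 0, 0, 0],
    [0, 0, 0, 0, 0],
    [0, 0, 0, 0, 0],
    [0, 0, 0, 0, 0],
  ],
)

```text
time_s: 24.6
tcp_pos: [0.4446, 0.2336, 0.4006]
tcp_rot: [-3.141, 0.001, 0.993]
contact_force: [0.2, -0.5, -1.6]
width: 0.0488
gripper_force: 64.1
```

```bash
python3 - <<'E'
from h import *
im=grab('scene');W=cloud(im);p=im['pixels']
hs=cv2.cvtColor(p,cv2.COLOR_RGB2HSV);hs=hs.astype(int)
O=np.array([.498,.314]);hx=np.array([.546,.838]);hy=np.array([-.838,.546])
m=(hs[...,1]>170)&((hs[...,0]<6)|(hs[...,0]>174));m&=(W[...,2]>.15)
P=W[m];x=(P[:,:2]-O)@hx;y=(P[:,:2]-O)@hy;z=P[:,2]
k=abs(y)<.05
c=np.polyfit(x[k],z[k],1);print('slope floor',c,np.degrees(np.arctan(c[0])),'z min',z.min(),'x',x.min(),x.max())
to((.4,-.13,.4,56.9),(.379,-.249,.4,-168.4))
c=cv2.resize(p[160:360,380:600],None,fx=3,fy=3);cv2.imwrite('pics/t8.png',c[...,::-1])
E
```

```text
slope floor [-0.85666905  0.19850418] -40.58564160550303 z min 0.23829409194842344 x -0.16966489916924501 -0.028586531917145056
t 24.6 tcp [0.4446 0.2335 0.4007] rpy [-180.     0.    56.9] w 0.049 F [ 0.2 -0.  -1.4] q [ 0.48  0.2   0.34  1.71 -0.    2.63]
[-329.   161.1    0.7] twist 0.0
[-111.2   47.4   -0. ] twist -134.7
```

View pics/t8.png

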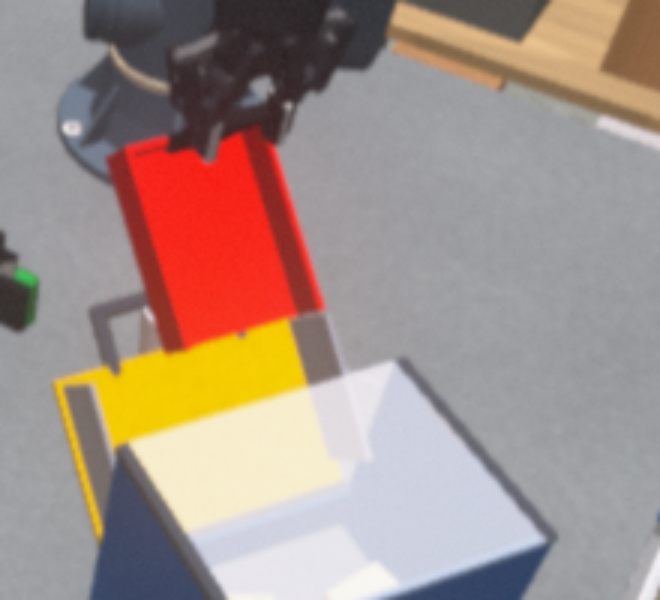

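The tray is empty, tilted about 40°. I carry it back to its old spot, turn it and flatten it on the bench by an arc about its lip.

send_rows(
  increments=[
    [0, -13, 7, 0, 0],
    [0, -27, 14, 0, 0],
    [0, -30, 15, 0, 0],
    [0, -30, 15, 0, 0],
    [0, -30, 15, 0, 0],
    [0, -30, 15, 0, 0],
    [0, -30, 15, 0, 0],
    [0, -30, 15, 0, 0],
  ],
)

```text
time_s: 25.45
tcp_pos: [0.4167, -0.0131, 0.4012]
tcp_rot: [3.141, 0.0, 0.993]
contact_force: [0.2, -0.1, -2.3]
width: 0.0488
gripper_force: 64.0
```

send_rows(
  increments=[
    [0, -30, 15, 0, 0],
    [0, -30, 15, 0, 0],
    [0, -30, 15, 0, 0],
    [0, -30, 15, 0, 0],
    [0, -30, 15, 0, 0],
    [0, -30, 15, 0, 0],
    [0, -20, 11, 0, -3],
    [0, -9.5, 7.4, 0, -5],
  ],
)

```text
time_s: 26.25
tcp_pos: [0.3934, -0.2481, 0.401]
tcp_rot: [-3.141, 0.001, 1.133]
contact_force: [0.4, 1.1, -2.0]
width: 0.0486
gripper_force: 64.1
```

send_rows(
  increments=[
    [0, 0, 0, 0, -8],
    [0, 0, 0, 0, -8],
    [0, 0, 0, 0, -8],
    [0, 0, 0, 0, -8],
    [0, 0, 0, 0, -8],
    [0, 0, 0, 0, -8],
    [0, 0, 0, 0, -8],
    [0, 0, 0, 0, -8],
  ],
)

```text
time_s: 27.05
tcp_pos: [0.3939, -0.2462, 0.4011]
tcp_rot: [-3.141, -0.0, 2.255]
contact_force: [-0.7, 0.8, -2.7]
width: 0.0486
gripper_force: 64.0
```

send_rows(
  increments=[
    [0, 0, 0, 0, -8],
    [0, 0, 0, 0, -8],
    [0, 0, 0, 0, -8],
    [0, 0, 0, 0, -8],
    [0, 0, 0, 0, -8],
    [0, 0, 0, 0, -8],
    [0, 0, 0, 0, -8],
    [0, 0, 0, 0, -6.7],
  ],
)

```text
time_s: 27.85
tcp_pos: [0.3939, -0.2462, 0.4011]
tcp_rot: [3.142, -0.0, -2.934]
contact_force: [0.2, 0.1, -1.5]
width: 0.0486
gripper_force: 64.0
```

```bash
python3 - <<'E'
from h import *
to((.394,-.246,.4,-168.4),(.394,-.246,.175,-168.4))
im=grab('top');W=cloud(im);p=im['pixels'];v,u=np.mgrid[:480,:640];Z=W[...,2]
for n,b in dict(green=(240,220,320,330),blue=(300,220,365,325),orange=(410,225,475,330)).items():
    m=(Z>.147)&(Z<.16)&(u>b[0])&(u<b[2])&(v>b[1])&(v<b[3]);P=W[m]
    if len(P):
        r=cv2.minAreaRect((P[:,:2]*1000).astype(np.float32));print(n,m.sum(),np.round(r[0],1),np.round(r[1],1),r[2])
cv2.imwrite('pics/t9.png',cv2.resize(p[130:380,180:500],None,fx=2,fy=2)[...,::-1])
E
```

```text
t 27.9 tcp [ 0.3939 -0.2462  0.4011] rpy [ 180.    -0.  -168.1] w 0.0486 F [ 0.2  0.1 -1.5] q [-0.56  0.13  0.25  1.69 -0.   -0.77]
[-0.2  0.1  1.1] twist 0.3
[ -0.   0. 225.] twist -0.0
green 249 [415.4   9.8] [30.1 43.3] 89.7044906616211
blue 243 [ 459.9 -104.3] [43.7 29.7] 11.98468017578125
```

View pics/t9.png

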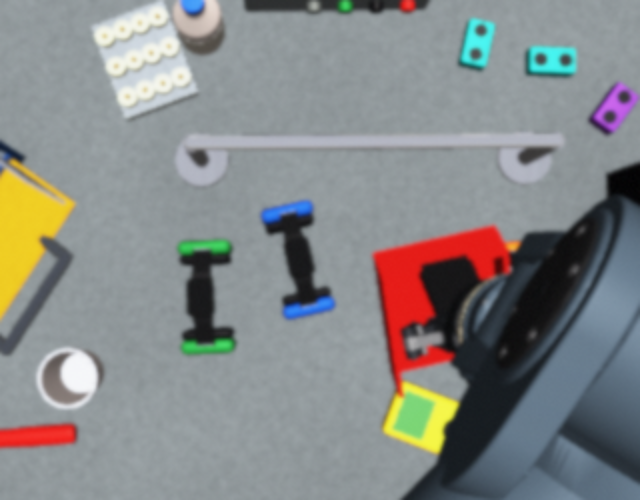

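The blue headset has been knocked to (0.460, -0.104), so I'll re-measure it before grasping. The bench spot under the tray is free; lowering.

send_rows(
  increments=[
    [0, 0, 0, 20, 0],
    [0, 0, 0, 35, 0],
    [0, 0, 0, 40, 0],
    [0, 0, 0, 40, 0],
    [0, 0, 0, 40, 0],
    [0, 0, 0, 30, 0],
    [0, 0, 0, 18, 0],
    [0, 0, 0, 5, 0],
  ],
)

```text
time_s: 28.7
tcp_pos: [0.393, -0.2455, 0.1713]
tcp_rot: [3.139, -0.003, -2.941]
contact_force: [-0.1, 0.0, -2.3]
width: 0.0489
gripper_force: 64.0
```

send_rows(
  increments=[
    [0, 0, 0, 4, 0],
    [0, 0, 0, 4, 0],
    [0, -7.5, 0, 2.6, 0],
    [0, -7.5, 0, 2.6, 0],
    [0, -7.2, 0, 3.3, 0],
    [0, -7.2, 0, 3.3, 0],
    [0, -7, 0, 3.9, 0],
    [0, -7, 0, 3.9, 0],
  ],
)

```text
time_s: 29.5
tcp_pos: [0.44, -0.2375, 0.147]
tcp_rot: [-3.139, 0.004, -2.938]
contact_force: [2.3, 1.1, 8.5]
width: 0.049
gripper_force: 66.3
```

send_rows(
  increments=[
    [0, -6.6, 0, 4.5, 0],
    [0, -6.6, 0, 4.5, 0],
    [0, -6.2, 0, 5, 0],
    [0, -6.2, 0, 5, 0],
    [0, -5.7, 0, 5.6, 0],
    [0, -5.7, 0, 5.6, 0],
    [0, 0, 0, 0, 0],
    [0, 0, 0, 0, 0],
  ],
)

```text
time_s: 30.3
tcp_pos: [0.4774, -0.23, 0.1171]
tcp_rot: [-3.139, 0.006, -2.938]
contact_force: [6.1, 1.4, 8.6]
width: 0.0485
gripper_force: 65.1
```

```bash
python3 tr.py t10.png
```

```text
t 30.4 tcp [ 0.4773 -0.23    0.1172] rpy [-179.8    0.3 -168.3] w 0.0489 F [7.1 2.7 8.5] q [-0.45  0.31 -0.24  1.01  0.   -0.65]
red px 554 u 275 329 v 218 255
-0.01 35 [0.057 0.061 0.063 0.121]
0.01 38 [0.023 0.031 0.058 0.12 ]
0.03 56 [0.017 0.02  0.022 0.058]
0.05 69 [0.013 0.016 0.019 0.055]
0.07 73 [0.01  0.013 0.015 0.051]
0.09 71 [0.005 0.009 0.012 0.046]
0.11 72 [0.003 0.005 0.007 0.042]
0.13 11 [0.    0.002 0.004 0.005]
```

send_rows(
  increments=[
    [0, -5, 0, 6, 0],
    [0, -5, 0, 6, 0],
    [0, -4, 0, 6, 0],
    [0, -3, 0, 5, 0],
    [0, 0, 0, 2, 0],
    [0, 0, 0, 2, 0],
    [0, 0, 0, 0, 0],
    [0, 0, 0, 0, 0],
  ],
)

```text
time_s: 31.15
tcp_pos: [0.4936, -0.2266, 0.0929]
tcp_rot: [-3.138, 0.007, -2.938]
contact_force: [-5.4, 4.9, 39.1]
width: 0.0489
gripper_force: 68.5
```

```bash
python3 tr.py t11.png
```

```text
t 31.2 tcp [ 0.4936 -0.2266  0.0929] rpy [-179.8    0.4 -168.3] w 0.0487 F [-4.8  4.5 39.3] q [-0.43  0.36 -0.25  0.96  0.   -0.63]
red px 589 u 275 329 v 224 259
-0.01 83 [0.01  0.014 0.021 0.14 ]
0.01 22 [0.024 0.036 0.041 0.149]
0.03 66 [0.001 0.004 0.006 0.041]
0.05 78 [0.    0.004 0.006 0.042]
0.07 81 [-0.001  0.003  0.006  0.042]
0.09 101 [0.001 0.003 0.006 0.041]
0.11 74 [0.001 0.003 0.005 0.038]
0.13 70 [0.001 0.003 0.005 0.036]
0.15 12 [0.    0.001 0.002 0.005]
```

The tray lies flat at its old spot. I release it and go back to the flap handle at about (0.4145, 0.185). This time I straddle the handle loosely and push.

send_rows(
  increments=[
    [85, 0, 0, -2, 0],
    [85, 0, 0, 0, 0],
    [85, 0, 0, 0, 0],
    [85, 0, 0, 0, 0],
    [85, 0, 0, -30, 0],
    [85, 0, 0, -45, 0],
    [85, 0, 0, -45, 0],
    [85, 0, 0, -45, 0],
  ],
)

```text
time_s: 32.0
tcp_pos: [0.4898, -0.2262, 0.2567]
tcp_rot: [3.141, -0.001, -2.939]
contact_force: [1.2, -0.5, -0.2]
width: 0.0849
gripper_force: 0.0
```

send_rows(
  increments=[
    [85, 0, 0, -43, 0],
    [85, 0, 0, 0, 0],
    [85, 0, 0, 0, 0],
    [85, 0, 0, 0, 0],
    [85, 0, 0, 0, 0],
    [85, 0, 0, 0, 0],
    [85, 0, 0, 0, 0],
    [85, 0, 0, 0, 0],
  ],
)

```text
time_s: 32.8
tcp_pos: [0.49, -0.2263, 0.2981]
tcp_rot: [3.141, -0.001, -2.939]
contact_force: [0.2, 0.3, -0.2]
width: 0.0852
gripper_force: 0.0
```

```bash
python3 - <<'E'
from h import *
to((.4145,.185,.3,146.9),(.4145,.185,.176,146.9))
im=grab('scene');W=cloud(im)
hs=cv2.cvtColor(im['pixels'],cv2.COLOR_RGB2HSV)
m=(hs[...,0]>18)&(hs[...,0]<30)&(hs[...,1]>170)&(W[...,2]>.06)
P=W[m];hx=np.array([.546,.838]);O=np.array([.498,.314])
x=(P[:,:2]-O)@hx;z=P[:,2];k=(x<-.02)&(x>-.2)
print(k.sum(),np.arctan(-np.polyfit(z[k],x[k],1)[0]))
E
```

```text
t 32.8 tcp [ 0.49   -0.2263  0.2981] rpy [ 180.    -0.  -168.4] w 0.0852 F [ 0.2  0.3 -0.2] q [-0.43  0.25  0.15  1.47 -0.   -0.64]
[ -8.8 418.1  -1.9] twist 44.7
[  0.   0. 124.] twist -0.0
1790 0.834846774339514
```

send_rows(
  increments=[
    [60, -0.8, 25, 0, 0],
    [60, -0.8, 40, 0, 0],
    [60, -0.8, 45, 0, 0],
    [60, -0.8, 45, 0, 0],
    [60, -0.8, 45, 0, 0],
    [60, -0.8, 45, 0, 0],
    [60, -0.8, 45, 0, 0],
    [60, -0.8, 45, 0, 0],
  ],
)

```text
time_s: 33.65
tcp_pos: [0.4283, 0.1047, 0.2987]
tcp_rot: [-3.142, 0.001, -2.939]
contact_force: [0.3, 0.9, -0.4]
width: 0.0599
gripper_force: 0.0
```

send_rows(
  increments=[
    [60, -0.8, 45, 0, 0],
    [60, -1.6, 38, 0, 0],
    [60, 0, 0, 0, 7.5],
    [60, 0, 0, 0, 7.5],
    [60, 0, 0, 0, 7.5],
    [60, 0, 0, 0, 7.5],
    [60, 0, 0, 0, 7.5],
    [60, 0, 0, 0, 7.2],
  ],
)

```text
time_s: 34.45
tcp_pos: [0.4146, 0.1849, 0.2985]
tcp_rot: [3.142, 0.0, 2.559]
contact_force: [-0.4, -0.2, 0.2]
width: 0.0605
gripper_force: 0.0
```

send_rows(
  increments=[
    [60, 0, 0, 0, 0],
    [60, 0, 0, 0, 0],
    [60, 0, 0, 0, 0],
    [60, 0, 0, 20, 0],
    [60, 0, 0, 20, 0],
    [60, 0, 0, 20, 0],
    [60, 0, 0, 20, 0],
    [60, 0, 0, 0, 0],
  ],
)

```text
time_s: 35.25
tcp_pos: [0.4134, 0.1843, 0.2164]
tcp_rot: [-3.138, -0.002, 2.566]
contact_force: [-1.1, 0.1, 0.1]
width: 0.0597
gripper_force: 0.0
```

```bash
python3 - <<'E'
from h import *
to((.4145,.185,.176,146.9),(.4145,.185,.176,146.9))
E
```

```text
t 35.2 tcp [0.4134 0.1843 0.2164] rpy [-1.798e+02 -1.000e-01  1.470e+02] w 0.0597 F [-1.1  0.1  0.1] q [ 0.42  0.13 -0.22  1.23 -0.    1.  ]
[-0.5  1.2 40.4] twist 0.1
[ 0.  0. -0.] twist -0.0
```

send_rows(
  increments=[
    [60, 0, 0, 19, 0],
    [60, 0, 0, 20, 0],
    [40, 0, 0, 0, 0],
    [40, 0, 0, 0, 0],
    [40, 0, 7, 0, 0],
    [40, 0, 6, 0, 0],
    [40, 0, 6, -6, 0],
    [40, 0, 6, -6, 0],
  ],
)

```text
time_s: 36.05
tcp_pos: [0.4279, 0.2046, 0.1918]
tcp_rot: [-3.138, 0.001, 2.564]
contact_force: [-3.7, -10.4, 4.7]
width: 0.04
gripper_force: 5.3
```

send_rows(
  increments=[
    [40, 0, 8, -7.5, 0],
    [40, 0, 8, -7.4, 0],
    [40, 0, 9, -6.6, 0],
    [40, 0, 9, -6.5, 0],
    [40, 0, 9.5, -5.5, 0],
    [40, 0, 9.5, -5.4, 0],
    [40, 0, 10, -4.4, 0],
    [40, 0, 10, -4.4, 0],
  ],
)

```text
time_s: 36.85
tcp_pos: [0.4681, 0.2669, 0.2401]
tcp_rot: [-3.14, 0.001, 2.564]
contact_force: [-2.5, -4.9, 3.0]
width: 0.0402
gripper_force: 2.5
```

send_rows(
  increments=[
    [40, 0, 10.5, -3.3, 0],
    [40, 0, 10.5, -3.2, 0],
    [40, 0, 10.8, -2, 0],
    [40, 0, 10.8, -2, 0],
    [40, 0, 11, -1, 0],
    [40, 0, 11, -0.8, 0],
    [40, 0, 3, 0, 0],
    [40, 0, 0, 0, 0],
  ],
)

```text
time_s: 37.65
tcp_pos: [0.5034, 0.3213, 0.2509]
tcp_rot: [-3.134, -0.0, 2.563]
contact_force: [-8.7, -15.1, 8.9]
width: 0.0404
gripper_force: 9.2
```

```bash
python3 - <<'E'
from h import *
to((.498-.005*.546,.314-.005*.838,.247,146.9))
for n in('scene','top'):
    im=grab(n);W=cloud(im);c=im['pixels'][210:420,390:600] if n=='scene' else im['pixels'][120:330,20:230]
    cv2.imwrite('pics/'+n+'2.png',cv2.resize(c,None,fx=2.8,fy=2.8)[...,::-1])
E
```

```text
t 37.6 tcp [0.5034 0.3213 0.2509] rpy [-179.6   -0.   146.9] w 0.0404 F [ -8.7 -15.1   8.9] q [ 0.57  0.37  0.19  1.4  -0.    1.15]
[  0.6 -14.1   3.9] twist -0.0
```

View pics/scene2.png

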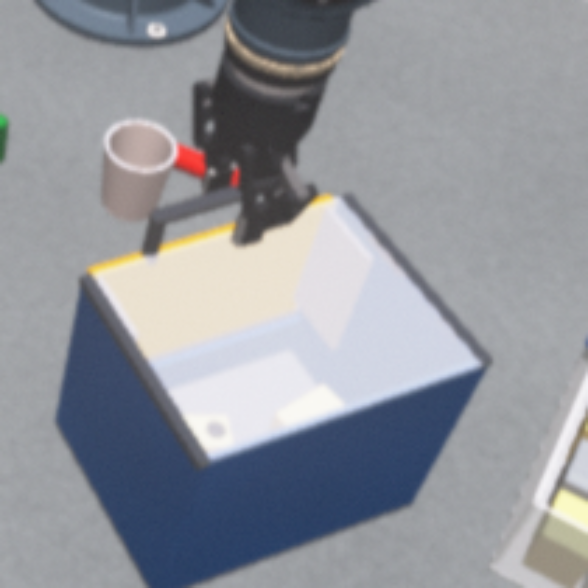

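The flap sits flush with the front, and the force (17 N against 3 N to move) suggests the stop. I press a little more to confirm.

send_rows(
  increments=[
    [40, 0, 2, 0, 0],
    [40, 0, 2, 0, 0],
    [40, 0, 2, 0, 0],
    [40, 0, 0, 0, 0],
    [40, 0, 0, 0, 0],
    [40, 0, 0, 0, 0],
    [40, 0, 0, 0, 0],
    [40, 0, 0, 0, 0],
  ],
)

```text
time_s: 38.55
tcp_pos: [0.5037, 0.3217, 0.2507]
tcp_rot: [-3.125, -0.0, 2.562]
contact_force: [-21.4, -34.8, 17.0]
width: 0.0402
gripper_force: 20.6
```

send_rows(
  increments=[
    [40, 0, -6, 0, 0],
    [40, 0, -4, 0, 0],
    [60, 0, -4, 0, 0],
    [60, 0, 0, 0, 0],
    [60, 0, 0, -15, 0],
    [60, 0, 0, -25, 0],
    [60, 0, 0, -30, 0],
    [85, 0, 0, 0, 0],
  ],
)

```text
time_s: 39.35
tcp_pos: [0.502, 0.3182, 0.3251]
tcp_rot: [3.136, 0.002, 2.564]
contact_force: [0.4, -0.5, 0.0]
width: 0.0727
gripper_force: 0.0
```

```bash
cat > hs.py <<'E'
from h import *
im=grab('top','top_l.png');W=cloud(im);p=im['pixels'];v,u=np.mgrid[:480,:640];Z=W[...,2]
hsv=cv2.cvtColor(p,cv2.COLOR_RGB2HSV).astype(int)
def near(n):
    H={'green':(50,70),'blue':(105,120),'orange':(9,18)}[n]
    m=(hsv[...,0]>=H[0])&(hsv[...,0]<=H[1])&(hsv[...,1]>150)&(W[...,0]>.3)&(W[...,0]<.72)&(W[...,1]<.1)&(W[...,1]>-.46)&(Z>.03)&(Z<.14)
    P=W[m]
    if len(P)<20: print(n,'none');return
    c=np.median(P[:,:2],0);c=P[:,:2].mean(0)
    q=(Z>.145)&(Z<.225)&(np.hypot(W[...,0]-c[0],W[...,1]-c[1])<.06)&(hsv[...,2]<90)
    r=cv2.minAreaRect((P[:,:2]*1000).astype(np.float32))
    Q=W[q]; 
    if len(Q)>20:
        zt=np.percentile(Q[:,2],80);Q=Q[Q[:,2]>zt-.012]
        r2=cv2.minAreaRect((Q[:,:2]*1000).astype(np.float32));print(n,'pad',np.round(r2[0],1),np.round(r2[1],1),round(r2[2],1),'ztop',round(zt,3),end=' ')
    print(n,'cups',np.round(r[0],1),np.round(r[1],1),round(r[2],1))
for n in('green','blue','orange'): near(n)
E
python3 hs.py; python3 - <<'E'
from h import *
im=grab('scene');W=cloud(im);hx=np.array([.546,.838]);O=np.array([.498,.314])
hs=cv2.cvtColor(im['pixels'],cv2.COLOR_RGB2HSV)
m=(hs[...,0]>18)&(hs[...,0]<30)&(hs[...,1]>170)&(W[...,2]>.19)
P=W[m];x=(P[:,:2]-O)@hx;k=(abs(x)<.05);print('flap top x',k.sum(),np.percentile(x[k],[5,50,95]))
im=grab('top');W=cloud(im)
m=(W[...,2]>.245)&(W[...,2]<.27);P=W[m];d=P[:,:2]-O;k=(abs(d@hx)<.06)&(abs(d@np.array([-.838,.546]))<.07);print('handle x',k.sum(),np.percentile((d@hx)[k],[10,50,90]))
to((.4154,.0098,.25,180))
E
```

```text
green pad [415.4  10. ] [29.9 43.4] 89.9 ztop 0.155 green cups [415.4   8.7] [134.6  61.2] 0.7
blue pad [ 459.8 -104. ] [43.3 28.9] 13.1 ztop 0.155 blue cups [ 460.  -103.9] [137.6  61.6] 12.1
orange pad [ 408.1 -371. ] [42.4 28.7] 2.9 ztop 0.155 orange cups [ 407.9 -370.9] [137.7  63. ] 2.7Traceback (most recent call last):
  File "<stdin>", line 5, in <module>
    return _quantile_unchecked(
        a, q, axis, out, overwrite_input, method, keepdims, weights)
    return _ureduce(a,
                    func=_quantile_ureduce_func,
    ...<5 lines>...
                    overwrite_input=overwrite_input,
                    method=method)
    r = func(a, **kwargs)
    result = _quantile(arr,
                       quantiles=q,
    ...<2 lines>...
                       out=out,
                       weights=wgt)
    slices_having_nans = np.isnan(arr[-1, ...])
                                  ~~~^^^^^^^^^
IndexError: index -1 is out of bounds for axis 0 with size 0
```

View pics/top_l.png

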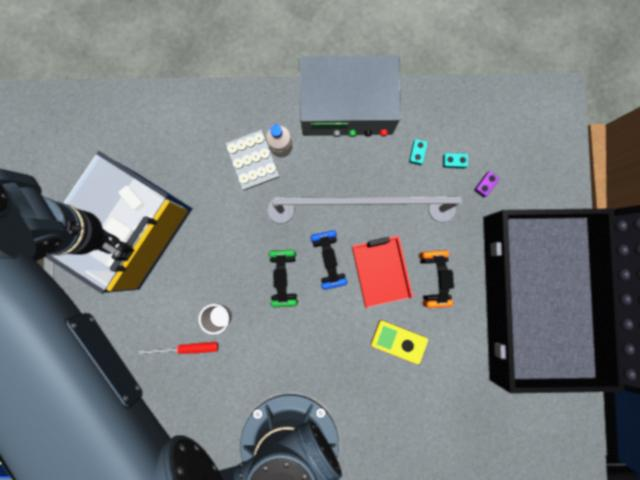

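Pushing harder left the position unchanged, so the flap is on its shut stop. The tray is empty and flat at pixel (382,272), and the headsets stand at (284,278), (328,260) and (437,278). I hang blue first because it is nearest the rail: pad at (0.460, -0.104), yaw 12.5°.

```bash
python3 -c "
from h import *
to((.460,-.104,.28,-167.5),(.46,-.104,.132,-167.5))"
```

```text
t 39.5 tcp [0.5012 0.3176 0.3216] rpy [179.9   0.  146.9] w 0.0845 F [-0.8 -0.4 -0.6] q [0.56 0.35 0.35 1.57 0.   1.14]
[-195.5 -375.8   41.6] twist -45.6
[ -0.   0. 148.] twist -0.0
```

send_rows(
  increments=[
    [85, -10, -20, 0, 0],
    [85, -20, -39, 0, 0],
    [85, -21, -40, 0, 0],
    [85, -21, -40, 0, 0],
    [85, -21, -40, 0, 0],
    [85, -21, -40, 0, 0],
    [85, -21, -40, 0, 0],
    [85, -21, -40, 0, 0],
  ],
)

```text
time_s: 40.25
tcp_pos: [0.4675, -0.0203, 0.3203]
tcp_rot: [-3.141, -0.001, 2.565]
contact_force: [1.5, -0.4, 0.7]
width: 0.0852
gripper_force: 0.0
```

send_rows(
  increments=[
    [85, -21, -40, 0, 0],
    [85, -18.5, -36.8, 0, 0],
    [85, 0, 0, 10, -7.6],
    [85, 0, 0, 10, -7.6],
    [85, 0, 0, 10, -7.6],
    [85, 0, 0, 11.6, -7.6],
    [85, 0, 0, 0, -7.6],
    [85, 0, 0, 0, -7.6],
  ],
)

```text
time_s: 41.05
tcp_pos: [0.4588, -0.1045, 0.2782]
tcp_rot: [3.14, -0.002, -2.918]
contact_force: [0.1, -0.3, -0.1]
width: 0.0853
gripper_force: 0.0
```

send_rows(
  increments=[
    [85, 0, 0, 0, 0],
    [85, 0, 0, 0, 0],
    [85, 0, 0, 0, 0],
    [85, 0, 0, 0, 0],
    [85, 0, 0, 0, 0],
    [85, 0, 0, 0, 0],
    [85, 0, 0, 0, 0],
    [85, 0, 0, 0, 0],
  ],
)

```text
time_s: 41.85
tcp_pos: [0.4593, -0.1047, 0.2798]
tcp_rot: [-3.141, 0.0, -2.923]
contact_force: [-0.4, -0.1, 0.4]
width: 0.0851
gripper_force: 0.0
```

```bash
python3 hs.py;python3 -c "
from h import *
to((.460,-.104,.132,-167.5))"
```

```text
green pad [415.4  14.4] [21.2 43.3] 88.9 ztop 0.155 green cups [416.3  25.5] [ 34.4 132.9] 87.2
blue none
orange pad [ 408.1 -371.4] [42.9 28.8] 4.8 ztop 0.155 orange cups [ 407.8 -370.8] [137.6  63.3] 2.9
t 41.9 tcp [ 0.4593 -0.1047  0.2799] rpy [-180.     0.  -167.5] w 0.0849 F [-0.6 -0.4 -0.5] q [-0.22  0.13 -0.05  1.39 -0.   -0.44]
[ -0.8   0.5 147.9] twist 0.0
```

send_rows(
  increments=[
    [85, -0.8, 0.5, 25, 0],
    [85, 0, 0, 40, 0],
    [85, 0, 0, 40, 0],
    [85, 0, 0, 28, 0],
    [85, 0, 0, 15, 0],
    [0, 0, 0, 0, 0],
    [0, 0, 0, 0, 0],
    [0, 0, 0, 0, 0],
  ],
)

```text
time_s: 42.7
tcp_pos: [0.4607, -0.1042, 0.1329]
tcp_rot: [-3.141, 0.002, -2.923]
contact_force: [0.7, 0.7, 1.3]
width: 0.0435
gripper_force: 0.0
```

send_rows(
  increments=[
    [0, 0, 0, 0, 0],
    [0, 0, 0, 0, 0],
    [0, 0, 0, 0, 0],
    [0, 0, 0, 0, 0],
    [0, 0, 0, -15, 0],
    [0, 0, 0, -30, 0],
    [0, 0, 0, -40, 0],
    [0, 0, 0, -40, 0],
  ],
)

```text
time_s: 43.5
tcp_pos: [0.4594, -0.1039, 0.2583]
tcp_rot: [3.141, -0.001, -2.923]
contact_force: [0.1, -0.0, -2.0]
width: 0.0291
gripper_force: 59.7
```

send_rows(
  increments=[
    [0, 0, 0, -40, 0],
    [0, 0, 0, -30, 0],
    [0, 0, 0, -15, 0],
    [0, 0, 0, 0, 3],
    [0, 0, 0, 0, 4],
    [0, 0, 0, 0, 4],
    [0, 0, 0, 0, 2],
    [0, 0, 0, 0, 0],
  ],
)

```text
time_s: 44.3
tcp_pos: [0.4598, -0.104, 0.342]
tcp_rot: [-3.141, 0.0, 3.133]
contact_force: [0.4, -0.5, -2.5]
width: 0.0292
gripper_force: 59.6
```

```bash
python3 -c "
from h import *
to((.590,-.19,.342,179.5),(.59,-.19,.18,179.5))
im=grab('scene');W=cloud(im);hs=cv2.cvtColor(im['pixels'],cv2.COLOR_RGB2HSV);s=manip.get_state()['tcp_pos']
m=(hs[...,0]>=105)&(hs[...,0]<=120)&(hs[...,1]>150)&(np.linalg.norm(W[...,:2]-s[:2],axis=-1)<.12)
P=W[m];print(len(P))
for k in (P[:,0]<s[0],P[:,0]>s[0]): print(P[k].mean(0).round(3),np.percentile(P[k,2],[2,98]).round(3))"
```

```text
t 44.3 tcp [ 0.4598 -0.104   0.342 ] rpy [-180.     0.   179.5] w 0.0292 F [ 0.4 -0.5 -2.5] q [-0.22  0.13  0.1   1.54 -0.   -0.21]
[-131.   -84.8    0. ] twist -0.0
[  0.   0. 162.] twist -0.0
180
[ 0.403 -0.092  0.274] [0.269 0.278]
[ 0.526 -0.103  0.272] [0.263 0.277]
```

send_rows(
  increments=[
    [0, -10, -6, 0, 0],
    [0, -20, -13, 0, 0],
    [0, -25, -16, 0, 0],
    [0, -25, -16, 0, 0],
    [0, -22, -14, 0, 0],
    [0, -18, -12, 0, 0],
    [0, -11, -8, 0, 0],
    [0, 0, 0, 0, 0],
  ],
)

```text
time_s: 45.15
tcp_pos: [0.5918, -0.1915, 0.3402]
tcp_rot: [3.142, -0.001, 3.133]
contact_force: [-0.1, 0.8, -2.0]
width: 0.0292
gripper_force: 59.7
```

send_rows(
  increments=[
    [0, 0, 0, 10, 0],
    [0, 0, 0, 20, 0],
    [0, 0, 0, 25, 0],
    [0, 0, 0, 25, 0],
    [0, 0, 0, 25, 0],
    [0, 0, 0, 20, 0],
    [0, 0, 0, 15, 0],
    [0, 0, 0, 8, 0],
  ],
)

```text
time_s: 45.95
tcp_pos: [0.5888, -0.1894, 0.1922]
tcp_rot: [3.141, -0.002, 3.134]
contact_force: [-0.6, 0.2, -0.8]
width: 0.0291
gripper_force: 59.7
```

send_rows(
  increments=[
    [0, 0, 0, 4, 0],
    [0, 0, 0, 4, 0],
    [0, 0, 0, 4, 0],
    [0, 0, 0, 3, 0],
    [0, 0, 0, 0, 0],
    [0, 0, 0, 0, 0],
    [0, 0, 0, 0, 0],
    [0, 0, 0, 0, 0],
  ],
)

```text
time_s: 46.75
tcp_pos: [0.5911, -0.1904, 0.1812]
tcp_rot: [-3.14, 0.004, 3.133]
contact_force: [-3.3, 0.5, 11.5]
width: 0.0292
gripper_force: 61.5
```

```bash
python3 -c "
from h import *
to((.590,-.19,.18,179.5))
im=grab('scene');W=cloud(im);hs=cv2.cvtColor(im['pixels'],cv2.COLOR_RGB2HSV);s=manip.get_state()['tcp_pos']
m=(hs[...,0]>=105)&(hs[...,0]<=120)&(hs[...,1]>150)&(np.linalg.norm(W[...,:2]-s[:2],axis=-1)<.12)
P=W[m];print(len(P))
for k in (P[:,0]<s[0],P[:,0]>s[0]): print(P[k].mean(0).round(3),np.percentile(P[k,2],[2,98]).round(3))"
```

```text
t 46.8 tcp [ 0.5911 -0.1904  0.1812] rpy [-179.9    0.2  179.5] w 0.0292 F [-3.3  0.5 11.5] q [-0.31  0.42  0.1   1.25  0.   -0.3 ]
[1.1 0.4 1.2] twist 0.0
229
[ 0.535 -0.173  0.114] [0.099 0.133]
[ 0.659 -0.188  0.102] [0.07  0.117]
```

It's resting on the bar. Release, lift and check.

send_rows(
  increments=[
    [0, 0, 0, -1, 0],
    [45, 0, 0, 0, 0],
    [45, 0, 0, 0, 0],
    [60, 0, 0, 0, 0],
    [60, 0, 0, 0, 0],
    [60, 0, 0, -15, 0],
    [60, 0, 0, -30, 0],
    [60, 0, 0, -40, 0],
  ],
)

```text
time_s: 47.6
tcp_pos: [0.5894, -0.1899, 0.264]
tcp_rot: [3.141, -0.004, 3.133]
contact_force: [0.5, -0.2, -1.2]
width: 0.0598
gripper_force: 0.0
```

send_rows(
  increments=[
    [85, 0, 0, -30, 0],
    [85, 25, 30, 0, 0],
    [85, 25, 35, 0, 0],
    [85, 25, 35, 0, 0],
    [85, 25, 35, 0, 0],
    [85, 25, 35, 0, 0],
    [85, 25, 25, 0, 0],
    [85, 20, 5, 0, 0],
  ],
)

```text
time_s: 48.4
tcp_pos: [0.4204, 0.0132, 0.2949]
tcp_rot: [3.141, -0.0, 3.135]
contact_force: [-0.6, -0.4, 0.0]
width: 0.0848
gripper_force: 0.0
```

```bash
python3 hs.py;python3 -c "
from h import *
to((.4154,.0100,.28,181),(.4154,.01,.132,181))"
```

```text
green cups [415.9  -8.6] [133.5  26.9] 2.5
blue pad [ 588.5 -190.1] [28.9 44. ] 89.4 ztop 0.202 blue cups [ 590.7 -190.3] [ 63.5 137.2] 88.3
orange pad [ 408.  -370.9] [42.3 29. ] 2.4 ztop 0.155 orange cups [ 407.8 -370.8] [137.9  63.7] 2.8
t 48.5 tcp [0.4179 0.0129 0.2952] rpy [ 1.800e+02 -1.000e-01  1.796e+02] w 0.0849 F [-2.9  0.6 -0.6] q [ 0.03  0.04 -0.12  1.42  0.    0.04]
[ 2.5 -2.9 15.2] twist -1.4
[ -0.   0. 148.] twist 0
```

Blue is hung (pad top at 0.202, centred on the bar). Next is green.

send_rows(
  increments=[
    [85, 2.5, -2.9, 15, 0],
    [85, 0, 0, 40, -1.4],
    [85, 0, 0, 40, 0],
    [85, 0, 0, 40, 0],
    [85, 0, 0, 18, 0],
    [85, 0, 0, 10, 0],
    [85, 0, 0, 0, 0],
    [0, 0, 0, 0, 0],
  ],
)

```text
time_s: 49.25
tcp_pos: [0.4201, 0.0084, 0.1326]
tcp_rot: [-3.141, 0.001, -3.126]
contact_force: [-0.1, -0.2, 0.7]
width: 0.0729
gripper_force: 0.0
```

send_rows(
  increments=[
    [0, 0, 0, 0, 0],
    [0, 0, 0, 0, 0],
    [0, 0, 0, 0, 0],
    [0, 0, 0, 0, 0],
    [0, 0, 0, 0, 0],
    [0, 0, 0, 0, 0],
    [0, 0, 0, -15, 0],
    [0, 0, 0, -30, 0],
  ],
)

```text
time_s: 50.05
tcp_pos: [0.4178, 0.0084, 0.1758]
tcp_rot: [-3.141, -0.004, -3.126]
contact_force: [-0.1, -0.1, -1.9]
width: 0.0296
gripper_force: 59.5
```

send_rows(
  increments=[
    [0, 0, 0, -40, 0],
    [0, 0, 0, -40, 0],
    [0, 0, 0, -40, 0],
    [0, 0, 0, -30, 0],
    [0, 0, 0, -15, 0],
    [0, 0, 0, 0, 1.5],
    [0, 0, 0, 0, 0],
    [0, 0, 0, 0, 0],
  ],
)

```text
time_s: 50.85
tcp_pos: [0.4189, 0.0084, 0.3405]
tcp_rot: [-3.141, -0.002, 3.131]
contact_force: [0.9, 0.2, -2.6]
width: 0.0295
gripper_force: 59.6
```

```bash
cat > ck.py <<'E'
from h import *
import sys
H={'green':(50,70),'blue':(105,120),'orange':(9,18)}[sys.argv[1]];y=float(sys.argv[2])
to((.590,y,.342,179.5),(.59,y,.18,179.5))
im=grab('scene');W=cloud(im);hs=cv2.cvtColor(im['pixels'],cv2.COLOR_RGB2HSV);s=manip.get_state()['tcp_pos']
m=(hs[...,0]>=H[0])&(hs[...,0]<=H[1])&(hs[...,1]>150)&(np.linalg.norm(W[...,:2]-s[:2],axis=-1)<.12)
P=W[m];print(len(P))
for k in (P[:,0]<s[0],P[:,0]>s[0]): print(P[k].mean(0).round(3),np.percentile(P[k,2],[2,98]).round(3))
E
python3 ck.py green -.06
```

```text
t 50.9 tcp [0.4189 0.0084 0.3405] rpy [-1.800e+02 -1.000e-01  1.794e+02] w 0.0295 F [ 0.9  0.2 -2.6] q [ 0.02  0.04 -0.    1.53 -0.    0.03]
[-171.8  -66.6   -1.5] twist -0.1
[  0.   0. 162.] twist -0.0
113
[0.359 0.03  0.274] [0.27  0.277]
[0.481 0.011 0.273] [0.269 0.277]
```

send_rows(
  increments=[
    [0, -12, -5, 0, 0],
    [0, -25, -10, 0, 0],
    [0, -30, -11, 0, 0],
    [0, -30, -11, 0, 0],
    [0, -30, -11, 0, 0],
    [0, -25, -10, 0, 0],
    [0, -15, -6, 0, 0],
    [0, -8, -2.6, 0, 0],
  ],
)

```text
time_s: 51.7
tcp_pos: [0.5953, -0.061, 0.3399]
tcp_rot: [-3.142, -0.002, 3.131]
contact_force: [-0.7, 0.7, -2.7]
width: 0.0292
gripper_force: 59.6
```

send_rows(
  increments=[
    [0, 0, 0, 10, 0],
    [0, 0, 0, 20, 0],
    [0, 0, 0, 25, 0],
    [0, 0, 0, 25, 0],
    [0, 0, 0, 25, 0],
    [0, 0, 0, 20, 0],
    [0, 0, 0, 15, 0],
    [0, 0, 0, 8, 0],
  ],
)

```text
time_s: 52.5
tcp_pos: [0.592, -0.0596, 0.1921]
tcp_rot: [3.141, -0.002, 3.132]
contact_force: [-0.2, -0.2, -3.2]
width: 0.0292
gripper_force: 59.6
```

send_rows(
  increments=[
    [0, 0, 0, 4, 0],
    [0, 0, 0, 4, 0],
    [0, 0, 0, 3, 0],
    [0, 0, 0, 2.5, 0],
    [0, 0, 0, 0, 0],
    [0, 0, 0, 0, 0],
    [0, 0, 0, 0, 0],
    [0, 0, 0, 0, 0],
  ],
)

```text
time_s: 53.3
tcp_pos: [0.5942, -0.06, 0.1811]
tcp_rot: [-3.141, 0.001, 3.131]
contact_force: [-0.1, 0.9, 6.2]
width: 0.0295
gripper_force: 60.5
```

```bash
python3 ck.py green -.06
```

```text
t 53.3 tcp [ 0.5942 -0.06    0.1811] rpy [-1.800e+02  1.000e-01  1.794e+02] w 0.0295 F [-0.1  0.9  6.2] q [-0.1   0.39  0.04  1.23 -0.   -0.09]
[ 4.200e+00 -1.000e-01 -1.609e+02] twist -0.1
[  0.   0. 162.] twist -0.0
118
[ 0.534 -0.038  0.113] [0.108 0.118]
[ 0.656 -0.057  0.113] [0.108 0.118]
```

send_rows(
  increments=[
    [0, 0, 0, -1, 0],
    [45, 0, 0, 0, 0],
    [45, 0, 0, 0, 0],
    [60, 0, 0, 0, 0],
    [60, 0, 0, 0, 0],
    [60, 0, 0, -15, 0],
    [60, 0, 0, -30, 0],
    [60, 0, 0, -40, 0],
  ],
)

```text
time_s: 54.15
tcp_pos: [0.5928, -0.0599, 0.2657]
tcp_rot: [3.141, -0.004, 3.131]
contact_force: [0.4, -1.0, 0.6]
width: 0.0601
gripper_force: 0.0
```

send_rows(
  increments=[
    [85, 0, 0, -30, 0],
    [85, 12, -20, 0, 0],
    [85, 24, -40, 0, 0],
    [85, 26, -44, 0, 0],
    [85, 26, -44, 0, 0],
    [85, 26, -44, 0, 0],
    [85, 26, -44, 0, 0],
    [85, 20, -34, 0, 0],
  ],
)

```text
time_s: 54.95
tcp_pos: [0.4315, -0.3265, 0.2965]
tcp_rot: [-3.141, 0.0, 3.13]
contact_force: [0.7, 0.0, 0.2]
width: 0.0849
gripper_force: 0.0
```

send_rows(
  increments=[
    [85, 23, -43, 0, 0],
    [85, 0, 0, 0, -2.5],
    [85, 0, 0, 0, 0],
    [85, 0, 0, 0, 0],
    [85, 0, 0, 0, 0],
    [85, 0, 0, 0, 0],
    [85, 0, 0, 0, 0],
    [85, 0, 0, 0, 0],
  ],
)

```text
time_s: 55.75
tcp_pos: [0.4101, -0.3668, 0.2964]
tcp_rot: [-3.141, 0.0, -3.108]
contact_force: [-0.3, -0.3, -0.5]
width: 0.0847
gripper_force: 0.0
```

```bash
python3 hs.py;python3 -c "
from h import *
to((.408,-.371,.132,182.7))"
```

```text
green pad [586.4 -59.6] [42.  28.9] 0.5 ztop 0.202 green cups [592.1 -58.9] [135.7  59.8] 0.2
blue pad [ 588.5 -190.3] [29.1 44.2] 88.7 ztop 0.202 blue cups [ 591.5 -189.4] [ 64. 135.] 89.1
orange pad [ 409.9 -367.4] [25.1 41.2] 80.2 ztop 0.154 orange cups [ 408.  -370.5] [137.6  64.2] 3.2
t 55.8 tcp [ 0.41   -0.367   0.2964] rpy [-180.    -0.  -178.1] w 0.085 F [-0.1  0.4  0. ] q [-0.73  0.27  0.17  1.47 -0.   -0.76]
[  2.2  -4.  164.4] twist -0.8
```

send_rows(
  increments=[
    [85, 2.2, -4, 16, -0.8],
    [85, 0, 0, 40, 0],
    [85, 0, 0, 40, 0],
    [85, 0, 0, 40, 0],
    [85, 0, 0, 18, 0],
    [85, 0, 0, 10, 0],
    [85, 0, 0, 0, 0],
    [0, 0, 0, 0, 0],
  ],
)

```text
time_s: 56.6
tcp_pos: [0.4083, -0.3718, 0.1334]
tcp_rot: [-3.14, 0.001, -3.094]
contact_force: [0.2, -0.5, 0.5]
width: 0.073
gripper_force: 0.0
```

send_rows(
  increments=[
    [0, 0, 0, 0, 0],
    [0, 0, 0, 0, 0],
    [0, 0, 0, 0, 0],
    [0, 0, 0, 0, 0],
    [0, 0, 0, 0, 0],
    [0, 0, 0, 0, 0],
    [0, 0, 0, -15, 0],
    [0, 0, 0, -30, 0],
  ],
)

```text
time_s: 57.4
tcp_pos: [0.4064, -0.3701, 0.1756]
tcp_rot: [3.138, -0.004, -3.094]
contact_force: [0.3, -0.1, -2.3]
width: 0.0291
gripper_force: 59.8
```

send_rows(
  increments=[
    [0, 0, 0, -40, 0],
    [0, 0, 0, -40, 0],
    [0, 0, 0, -40, 0],
    [0, 0, 0, -30, 0],
    [0, 0, 0, -15, 0],
    [0, 0, 0, 0, 2],
    [0, 0, 0, 0, 1.2],
    [0, 0, 0, 0, 0],
  ],
)

```text
time_s: 58.2
tcp_pos: [0.4075, -0.3711, 0.3418]
tcp_rot: [3.141, -0.001, 3.133]
contact_force: [0.3, -0.5, -3.1]
width: 0.0293
gripper_force: 59.8
```

```bash
python3 ck.py orange -.32
```

```text
t 58.2 tcp [ 0.4075 -0.3711  0.3418] rpy [ 1.800e+02 -1.000e-01  1.795e+02] w 0.0293 F [ 0.3 -0.5 -3.1] q [-0.74  0.28  0.29  1.59 -0.   -0.73]
[-182.    52.7   -0.2] twist -0.0
[  0.   0. 162.] twist -0.0
455
[ 0.353 -0.352  0.257] [0.217 0.278]
[ 0.477 -0.365  0.25 ] [0.215 0.276]
```

send_rows(
  increments=[
    [0, -12, 4, 0, 0],
    [0, -25, 7, 0, 0],
    [0, -30, 9, 0, 0],
    [0, -32, 9, 0, 0],
    [0, -32, 9, 0, 0],
    [0, -26, 7, 0, 0],
    [0, -16, 5, 0, 0],
    [0, -9, 2.7, 0, 0],
  ],
)

```text
time_s: 59.05
tcp_pos: [0.5921, -0.319, 0.3409]
tcp_rot: [3.141, -0.001, 3.135]
contact_force: [-0.1, 1.2, -2.4]
width: 0.0292
gripper_force: 59.9
```

send_rows(
  increments=[
    [0, 0, 0, 10, 0],
    [0, 0, 0, 20, 0],
    [0, 0, 0, 25, 0],
    [0, 0, 0, 25, 0],
    [0, 0, 0, 25, 0],
    [0, 0, 0, 20, 0],
    [0, 0, 0, 15, 0],
    [0, 0, 0, 8, 0],
  ],
)

```text
time_s: 59.85
tcp_pos: [0.5895, -0.3199, 0.1927]
tcp_rot: [3.141, -0.002, 3.133]
contact_force: [-0.1, 0.8, -2.5]
width: 0.0294
gripper_force: 59.8
```

send_rows(
  increments=[
    [0, 0, 0, 4, 0],
    [0, 0, 0, 4, 0],
    [0, 0, 0, 3, 0],
    [0, 0, 0, 2.5, 0],
    [0, 0, 0, 0, 0],
    [0, 0, 0, 0, 0],
    [0, 0, 0, 0, 0],
    [0, 0, 0, 0, 0],
  ],
)

```text
time_s: 60.65
tcp_pos: [0.5904, -0.3203, 0.1812]
tcp_rot: [-3.141, 0.001, 3.133]
contact_force: [-0.5, -0.4, 0.8]
width: 0.0293
gripper_force: 60.1
```

send_rows(
  increments=[
    [0, 0, 0, -1, 0],
    [45, 0, 0, 0, 0],
    [45, 0, 0, 0, 0],
    [60, 0, 0, 0, 0],
    [60, 0, 0, 0, 0],
    [60, 0, 0, -15, 0],
    [60, 0, 0, -30, 0],
    [60, 0, 0, -40, 0],
  ],
)

```text
time_s: 61.45
tcp_pos: [0.5894, -0.3198, 0.2661]
tcp_rot: [3.14, -0.003, 3.133]
contact_force: [0.8, -0.5, 0.4]
width: 0.06
gripper_force: 0.0
```

send_rows(
  increments=[
    [85, 0, 0, -30, 0],
    [85, 30, 20, 0, 0],
    [85, 40, 30, 0, 0],
    [85, 40, 30, 0, 0],
    [85, 40, 30, 0, 0],
    [85, 40, 30, 0, 0],
    [85, 40, 30, 0, 0],
    [85, 0, 0, 0, 0],
  ],
)

```text
time_s: 62.25
tcp_pos: [0.3568, -0.1453, 0.2975]
tcp_rot: [3.141, -0.001, 3.134]
contact_force: [-1.0, 0.9, 0.3]
width: 0.0849
gripper_force: 0.0
```

send_rows(
  increments=[
    [85, 0, 0, 0, 0],
    [85, 0, 0, 0, 0],
    [85, 0, 0, 0, 0],
    [85, 0, 0, 0, 0],
    [85, 0, 0, 0, 0],
    [85, 0, 0, 0, 0],
    [85, 0, 0, 0, 0],
    [85, 0, 0, 0, 0],
  ],
)

```text
time_s: 63.05
tcp_pos: [0.3617, -0.1483, 0.2968]
tcp_rot: [-3.142, -0.0, 3.133]
contact_force: [1.1, 0.0, 0.1]
width: 0.0852
gripper_force: 0.0
```

```bash
python3 hs.py; python3 - <<'E'
from h import *
to()
im=grab('top');W=cloud(im);Z=W[...,2];hs=cv2.cvtColor(im['pixels'],cv2.COLOR_RGB2HSV).astype(int)
O=np.array([.498,.314]);hx=np.array([.546,.838]);hy=np.array([-.838,.546])
d=W[...,:2]-O;x=d@hx;y=d@hy
k=(Z>.247)&(Z<.275)&(abs(x)<.2)&(abs(y)<.05);print('handle x,z',k.sum(),np.percentile(x[k],[5,50,95]).round(4))
k=(hs[...,0]>18)&(hs[...,0]<30)&(hs[...,1]>150)&(abs(y)<.1)&(x>-.2)&(x<.05)&(Z>.1);print('flap yellow x',k.sum(),np.percentile(x[k],[2,50,98]).round(4),np.percentile(Z[k],[2,50,98]).round(3))
r=(hs[...,1]>150)&((hs[...,0]<8)|(hs[...,0]>172))&(W[...,1]<-.1)&(W[...,1]>-.4)&(W[...,0]>.3)&(W[...,0]<.55)
print('tray',cv2.minAreaRect((W[r][:,:2]*1000).astype(np.float32)),np.percentile(W[r][:,2],[2,50,98]).round(3))
c=(hs[...,0]>18)&(hs[...,0]<32)&(hs[...,1]>15)&(hs[...,1]<110)&(hs[...,2]>190)
n,l,s,ce=cv2.connectedComponentsWithStats(c.astype(np.uint8))
print([(ce[i].round().tolist(),int(s[i][4])) for i in range(1,n) if s[i][4]>25])
E
```

```text
green pad [586.3 -59.9] [28.8 41.7] 89.2 ztop 0.202 green cups [592.3 -59.5] [ 59.7 136.3] 89.7
blue pad [ 588.3 -189.9] [44.3 28.8] 0.0 ztop 0.202 blue cups [ 590.9 -189.7] [ 63.3 136.2] 88.6
orange pad [ 590.9 -319. ] [28.6 45.2] 89.5 ztop 0.201 orange cups [ 586.8 -318.4] [ 62.2 137.1] 89.4
t 63.1 tcp [ 0.3617 -0.1483  0.2968] rpy [-180.    -0.   179.5] w 0.0849 F [0.3 0.1 0. ] q [-0.39 -0.01 -0.16  1.42 -0.   -0.38]
handle x,z 340 [-0.0113 -0.0067  0.0001]
flap yellow x 1751 [-0.0109 -0.0093 -0.0015] [0.102 0.173 0.213]
tray ((424.0540466308594, -212.7635498046875), (153.1682891845703, 169.29051208496094), 11.421361923217773) [0.001 0.006 0.082]
[([21.0, 260.0], 159), ([7.0, 284.0], 133), ([20.0, 308.0], 115), ([5.0, 334.0], 235), ([16.0, 375.0], 99), ([5.0, 401.0], 184), ([15.0, 428.0], 138), ([3.0, 452.0], 164)]
```

All three headsets hang level, centred on the bar. The flap is shut, no cream block is loose on the bench, and the arm touches nothing.

```bash
python3 -c "
from workcell import manip
print(manip.job_done())"
```

```text
the job is handed in; nothing more can be done
None
```

I handed the job in at about 63 s, with no verdict returned: the four blocks are in the shut hopper (seen through the roof as they landed, none loose on the bench), the tray is back flat on the bench, and all three headsets hang on the rail.

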